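# Clear the sample stand and stow full cartons before empties in a ship's laboratory

## Task

First use the scraper block, not the fingers, to wipe all the shell chips off the steel plate into the trough at its front, and put the scraper back upright on its mat. Then find out which of the look-alike vial cartons are full by lifting just one end a little and feeling the weight; stand every full carton on the steel plate, and only when all of those are there may an empty carton be lifted off the bench: stand the empties upright, flat on the floor of the white return tray. Leave the bottle, jar and beaker alone.

Things in the scene. Friction and masses are not known exactly. Their poses are not given: they have to be found in the camera images.
- plate (a point): centre of the top of the dark steel plate of the sample stand, 25 mm above the bench (stand fixed to the bench). The plate is flat over 200 mm along its x and 280 mm along its y, and has lips 8 mm high on the two y sides and on the +x side; the -x edge (towards the robot, 100 mm from this point) is open and drops into a trough as long as the plate, 60 mm wide, whose floor lies 21 mm below the plate and whose outer wall and ends are as high as the plate
- tray_floor (a point): centre of the inner floor of the white return tray, 5 mm above the bench (fixed). Inside 290 mm along its x and 110 mm along its y, walls 10 mm higher than the floor
- mat: thin black rubber mat for the scraper, 140 (its x) by 80 (its y) by 2 mm, fixed to the bench; origin at the centre of its underside
- scraper_mid (a point): scraper block, standing on its mat at the start: flat-bottomed grey block 120 (its x) by 50 (its y) by 22 mm high, with an upright wooden grip on top, 60 (x) by 20 (y) mm, up to 66 mm above the underside; 0.2 kg. Point in the middle of the grip, 45 mm above the underside; its x and y axes run along the block's length and depth
- carton_a_mid (a point): closed cardboard carton, 100 (its x) by 54 (its y) by 56 mm high, all cartons look alike; at the start it stands on the bench with its long side within about 15 degrees of straight ahead. It is either full (about 0.42 to 0.6 kg, evenly filled) or empty (0.08 to 0.12 kg), which only its weight tells. May be absent. Point at its centre, 28 mm above its underside; z is up when upright
- carton_b_mid (a point): closed cardboard carton, 100 (its x) by 54 (its y) by 56 mm high, all cartons look alike; at the start it stands on the bench with its long side within about 15 degrees of straight ahead. It is either full (about 0.42 to 0.6 kg, evenly filled) or empty (0.08 to 0.12 kg), which only its weight tells. May be absent. Point at its centre, 28 mm above its underside; z is up when upright
- carton_c_mid (a point): closed cardboard carton, 100 (its x) by 54 (its y) by 56 mm high, all cartons look alike; at the start it stands on the bench with its long side within about 15 degrees of straight ahead. It is either full (about 0.42 to 0.6 kg, evenly filled) or empty (0.08 to 0.12 kg), which only its weight tells. May be absent. Point at its centre, 28 mm above its underside; z is up when upright
- carton_d_mid (a point): closed cardboard carton, 100 (its x) by 54 (its y) by 56 mm high, all cartons look alike; at the start it stands on the bench with its long side within about 15 degrees of straight ahead. It is either full (about 0.42 to 0.6 kg, evenly filled) or empty (0.08 to 0.12 kg), which only its weight tells. May be absent. Point at its centre, 28 mm above its underside; z is up when upright
- chip_0_mid (a point): white shell chip, 22 by 16 by 8 mm, lying loose on the steel plate at the start; may be absent. Point at its centre
- chip_1_mid (a point): white shell chip, 22 by 16 by 8 mm, lying loose on the steel plate at the start; may be absent. Point at its centre
- chip_2_mid (a point): white shell chip, 22 by 16 by 8 mm, lying loose on the steel plate at the start; may be absent. Point at its centre
- chip_3_mid (a point): white shell chip, 22 by 16 by 8 mm, lying loose on the steel plate at the start; may be absent. Point at its centre
- amber_bottle: bystander: amber glass bottle, 68 mm across, 150 mm high, beyond the cartons; origin at its underside
- amber_jar: bystander: amber glass jar, 64 mm across, 90 mm high; origin at its underside
- beaker: bystander: glass beaker, 72 mm across, 90 mm high; origin at its underside
There are look-alikes about, which are no part of the job. What is shaped like the part that bears scraper_mid but red is not meant.

How it is judged:
On the way, in this order (a step that is already met when the one before it is completed fails the run):
1. all chips are in the trough (x of chip_0_mid in the frame of plate between -0.165 and -0.1 m and y of chip_0_mid in the frame of plate between -0.145 and 0.145 m and z of each of chip_0_mid, chip_1_mid, chip_2_mid, chip_3_mid in the frame of plate below -0.004 m and x of chip_1_mid in the frame of plate between -0.165 and -0.1 m and y of chip_1_mid in the frame of plate between -0.145 and 0.145 m and x of chip_2_mid in the frame of plate between -0.165 and -0.1 m and y of chip_2_mid in the frame of plate between -0.145 and 0.145 m and x of chip_3_mid in the frame of plate between -0.165 and -0.1 m and y of chip_3_mid in the frame of plate between -0.145 and 0.145 m), for 0.2 s.
2. then the scraper stands released on its mat, the chips still in the trough (all of step 1 and x of scraper_mid in the frame of mat between -0.045 and 0.045 m and y of scraper_mid in the frame of mat between -0.03 and 0.03 m and height (world z) of scraper_mid below 0.052 m and angle between scraper_mid's own z axis and vertical below 0.1 rad and linear speed of scraper below 0.02 m/s and contact force between the fingers and scraper below 0.05 N), for 0.2 s.
3. after that, the robot lifts one end of a carton a little, the other end staying down (((angle between carton_a_mid's own z axis and vertical above 0.03 rad and height (world z) of carton_a_mid below 0.048 m and contact force between the fingers and carton_a above 0.3 N) or (angle between carton_b_mid's own z axis and vertical above 0.03 rad and height (world z) of carton_b_mid below 0.048 m and contact force between the fingers and carton_b above 0.3 N) or (angle between carton_c_mid's own z axis and vertical above 0.03 rad and height (world z) of carton_c_mid below 0.048 m and contact force between the fingers and carton_c above 0.3 N) or (angle between carton_d_mid's own z axis and vertical above 0.03 rad and height (world z) of carton_d_mid below 0.048 m and contact force between the fingers and carton_d above 0.3 N))), for 0.1 s.
4. every full carton (centre of its contents over 20 mm above its underside; an empty one has only a liner on its floor) stands upright on the steel plate ((z of carton_a_contents in the frame of carton_a below 0.02 m or (x of carton_a_mid in the frame of plate between -0.06 and 0.06 m and y of carton_a_mid in the frame of plate between -0.12 and 0.12 m and z of carton_a_mid in the frame of plate between 0.021 and 0.035 m and angle between carton_a_mid's own z axis and vertical below 0.1 rad)) and (z of carton_b_contents in the frame of carton_b below 0.02 m or (x of carton_b_mid in the frame of plate between -0.06 and 0.06 m and y of carton_b_mid in the frame of plate between -0.12 and 0.12 m and z of carton_b_mid in the frame of plate between 0.021 and 0.035 m and angle between carton_b_mid's own z axis and vertical below 0.1 rad)) and (z of carton_c_contents in the frame of carton_c below 0.02 m or (x of carton_c_mid in the frame of plate between -0.06 and 0.06 m and y of carton_c_mid in the frame of plate between -0.12 and 0.12 m and z of carton_c_mid in the frame of plate between 0.021 and 0.035 m and angle between carton_c_mid's own z axis and vertical below 0.1 rad)) and (z of carton_d_contents in the frame of carton_d below 0.02 m or (x of carton_d_mid in the frame of plate between -0.06 and 0.06 m and y of carton_d_mid in the frame of plate between -0.12 and 0.12 m and z of carton_d_mid in the frame of plate between 0.021 and 0.035 m and angle between carton_d_mid's own z axis and vertical below 0.1 rad))), for 0.2 s.
At the end, for the whole second after the job is handed in: Chips in the trough; full cartons upright on the plate (centre within 60 mm x, 120 mm y of its centre); empty ones upright and flat in the tray; scraper upright on its mat (centre within 45 mm x, 30 mm y of the mat's); upright means within 0.1 rad; all at rest and released (all of step 2 and all of step 4 and (z of carton_a_contents in the frame of carton_a above 0.02 m or (x of carton_a_mid in the frame of tray_floor between -0.105 and 0.105 m and y of carton_a_mid in the frame of tray_floor between -0.04 and 0.04 m and z of carton_a_mid in the frame of tray_floor below 0.035 m and angle between carton_a_mid's own z axis and vertical below 0.1 rad)) and (z of carton_b_contents in the frame of carton_b above 0.02 m or (x of carton_b_mid in the frame of tray_floor between -0.105 and 0.105 m and y of carton_b_mid in the frame of tray_floor between -0.04 and 0.04 m and z of carton_b_mid in the frame of tray_floor below 0.035 m and angle between carton_b_mid's own z axis and vertical below 0.1 rad)) and (z of carton_c_contents in the frame of carton_c above 0.02 m or (x of carton_c_mid in the frame of tray_floor between -0.105 and 0.105 m and y of carton_c_mid in the frame of tray_floor between -0.04 and 0.04 m and z of carton_c_mid in the frame of tray_floor below 0.035 m and angle between carton_c_mid's own z axis and vertical below 0.1 rad)) and (z of carton_d_contents in the frame of carton_d above 0.02 m or (x of carton_d_mid in the frame of tray_floor between -0.105 and 0.105 m and y of carton_d_mid in the frame of tray_floor between -0.04 and 0.04 m and z of carton_d_mid in the frame of tray_floor below 0.035 m and angle between carton_d_mid's own z axis and vertical below 0.1 rad)) and linear speed of each of carton_a, carton_b, carton_c, carton_d below 0.02 m/s and contact force between the fingers and carton_a below 0.05 N and contact force between the fingers and carton_b below 0.05 N and contact force between the fingers and carton_c below 0.05 N and contact force between the fingers and carton_d below 0.05 N); the robot touches nothing.
It fails at once if an empty carton is lifted off the bench (level by 12 mm, or its centre by 30 mm) while a full carton is still away from the sample stand (((z of carton_a_contents in the frame of carton_a below 0.02 m and (height (world z) of carton_a_mid above 0.058 m or (height (world z) of carton_a_mid above 0.04 m and angle between carton_a_mid's own z axis and vertical below 0.06 rad))) or (z of carton_b_contents in the frame of carton_b below 0.02 m and (height (world z) of carton_b_mid above 0.058 m or (height (world z) of carton_b_mid above 0.04 m and angle between carton_b_mid's own z axis and vertical below 0.06 rad))) or (z of carton_c_contents in the frame of carton_c below 0.02 m and (height (world z) of carton_c_mid above 0.058 m or (height (world z) of carton_c_mid above 0.04 m and angle between carton_c_mid's own z axis and vertical below 0.06 rad))) or (z of carton_d_contents in the frame of carton_d below 0.02 m and (height (world z) of carton_d_mid above 0.058 m or (height (world z) of carton_d_mid above 0.04 m and angle between carton_d_mid's own z axis and vertical below 0.06 rad)))) and ((z of carton_a_contents in the frame of carton_a above 0.02 m and not (x of carton_a_mid in the frame of plate between -0.13 and 0.13 m and y of carton_a_mid in the frame of plate between -0.18 and 0.18 m)) or (z of carton_b_contents in the frame of carton_b above 0.02 m and not (x of carton_b_mid in the frame of plate between -0.13 and 0.13 m and y of carton_b_mid in the frame of plate between -0.18 and 0.18 m)) or (z of carton_c_contents in the frame of carton_c above 0.02 m and not (x of carton_c_mid in the frame of plate between -0.13 and 0.13 m and y of carton_c_mid in the frame of plate between -0.18 and 0.18 m)) or (z of carton_d_contents in the frame of carton_d above 0.02 m and not (x of carton_d_mid in the frame of plate between -0.13 and 0.13 m and y of carton_d_mid in the frame of plate between -0.18 and 0.18 m)))).
It fails at once if the fingers push a chip (contact force between the fingers and chip_0 above 1 N or contact force between the fingers and chip_1 above 1 N or contact force between the fingers and chip_2 above 1 N or contact force between the fingers and chip_3 above 1 N).
It fails at once if a bystander is moved more than 30 mm (distance of any of amber_bottle, amber_jar, beaker from where it was at the start of the episode above 0.03 m).
Of carton_a, carton_b, carton_c, carton_d only 3 to 4 are there at a start; the rules pass over those that are not, and their reading is None.
Of chip_0, chip_1, chip_2, chip_3 only 2 to 4 are there at a start; the rules pass over those that are not, and their reading is None.
At some moment in a run one of carton_a, carton_b, carton_c, carton_d, scraper may be knocked a few centimetres aside while the robot is not near it.
Once in a run the grip may slacken for a moment while it holds something.
It also fails if it takes over 210 s, if anything falls off the work surface, if the arm or the gripper's body presses on something with over 40 N, if the wrist force passes 120 N, or if a joint passes its speed limit or range.

## Robot

A 7-joint arm with a two-finger parallel gripper is mounted at the origin on the work surface. World frame = base frame: x ahead of the robot, y to its left, z up, the work surface at z = 0. Lengths are in m, angles in rad, forces in N, time in s.
With the tool pointing down it reaches from about 0.4 to 0.85 m from the base axis. Payload 4.5 kg.
Tool frame: the origin (TCP) lies midway between the tips of the shut fingers; the grasp point (between the pads) lies 19 mm behind it; z points along the fingers, y is the direction in which the jaws open and shut (so a half turn about z gives the same grasp; the last joint's range is limited). The gripper opens to 88 mm and grips with 3 to 60 N. Pads are 18 mm wide; open, the fingers measure 123 mm over their backs; the gripper's body (75 mm by 187 mm) begins 45 mm behind the grasp point.
Start: joints at [1.161, 0.689, -0.195, 1.565, 0.157, 0.902, -0.215], TCP at [0.268, -0.564, 0.239] pointing down, gripper open.
Joint ranges: [-3.01, 3.01], [-0.46, 2.08], [-1.47, 1.51], [0.13, 2.56], [-1, 4.14], [0.04, 2.09], [-2.66, 2.66]. Speed limits (rad/s): [2.57, 2.57, 3.14, 3.14, 3.14, 3.14, 3.14].

## Interface

Orientations are given as a unit quaternion [x, y, z, w].
In Python, from plant import r gives the robot as it stands. The module is installed in compiled form; this text tells all that it offers.
- The arm moves only by the tool carry_out, never from a script. Its argument "commands" is a list of rows, each a list of 6 numbers: the shift along the tool's x, y, z in m, then the turn, a rotation vector about the tool's x, y, z in degrees. In form: [[dx, dy, dz, wx, wy, wz], ...]. A call has 1 to 12 rows; each row is the pose to reach, as a shift and turn from the pose commanded when the call began, along the tool's axes at that moment; what a row does not reach only later rows make up. A row lasts 1/10 s, in which the tool goes at most 50 mm and 8.59 degrees, less where a joint would pass 70% of its speed; a pose out of reach is approached as far as the arm can. A call with a gripper value outside its range is refused whole. "fingers" is the closure in counts, from 0 (fully open) to 255 (shut), set as the call begins (left out, the last holds). The fingers move at their own pace and stop on an object; "grip_force" is the grip in N (left out, the last holds). Time passes only in rows, so rows that repeat a pose let the fingers close. It gives the time, the measured TCP pose, the force and the opening at its end, in the units of the state.
- r.get_state(): the state, without advancing time (a new reading comes with each control period).
- r.snapshot(name): name is "scene" or "top" or "wrist"; returns a dict with "img" (384x512x3 uint8, blue, green, red), "intrinsics" (3x3 intrinsics, pixels), "extrinsics" (4x4, takes a point from camera to world coordinates); the wrist camera has in their place "tool_from_camera" (4x4, takes a point from camera to tool coordinates, whose origin is the TCP and whose axes are the flange's). Camera axes: x right, y down, z forward; pixel columns grow to the right and rows downward; lengths in m; the calibration is good to about 2 mm. A picture is of the moment at which its call begins: read the wrist's pose just before it. There is no depth.
- r.finish_job(): hands the job in, once; it reports no verdict.
Trained networks look in a picture, given as the dict that the camera call returned (one of the last four; its "shot" number tells which), for a name from the list of things; names that differ only in an ending like _2 or _b are one class to them, and where a whole thing is asked for, a point or a joint stands for the part that bears it (a point fixed in the world has none). Each returns a list of dicts, best first, with "p" (0 to 1); they miss things now and then, are a little off and sometimes report something else, mostly with a low value. They report only what shows in the picture. A call takes as long as a camera call. They do not tell look-alikes from the thing itself.
- r.spot_in(picture, label): "xyz" ([x, y, z] in m, in world coordinates, good to about 4 mm: the middle of the surface that is visible of it).
- r.spot_point(picture, label): "xyz" ([x, y, z] in m, in world coordinates, good to about 4 mm: a listed point, or the origin of a listed thing).
The state is a dict: "clock": time; "q": joint angles; "qd": joint speeds; "joint_torque": joint torques, N m; "tool_pos": TCP position; "eef_rot": TCP orientation; "contact_force": force on the tool from outside, world axes, zero at the start; "moment": the same for the moment, N m; "opening": opening from 0.0 (shut) to 1.0 (fully open).
Only numpy, scipy, OpenCV 4.12 (cv2) and the standard library are available. Lean on these libraries where they do the work, as an engineer would, in place of code of your own. Each camera call takes 0.05 s, during which the arm holds its last target.

## Working session

There is one attempt and no reset: what is moved stays moved. The work goes in short steps, Python scripts to look and compute and a tool call to move; the robot and the scene stay as the last step left them, time stands still between calls to the robot, and variables do not carry over. Pictures are saved under pics/ and viewed, and the job is handed in when it is done.

Besides the shell and the picture viewer there is one more tool, called after "Call:" by a JSON object that holds its "op" and its "data". carry_out: Moves the arm, as the interface text tells. Its arguments: {"type":"object","properties":{"commands":{"type":"array","items":{"type":"array","items":{"type":"number"}}},"fingers":{"type":"number"},"grip_force":{"type":"number"}},"required":["commands"]}

```bash
mkdir -p pics; cat > h.py <<'E'
import numpy as np, cv2
from scipy.spatial.transform import Rotation as R
from plant import r
def st():
    s=r.get_state()
    print('t',round(s['clock'],2),'pos',np.round(s['tool_pos'],4),'q',np.round(s['eef_rot'],4),'F',np.round(s['contact_force'],2),'M',np.round(s['moment'],3),'op',round(s['opening'],3)); return s
def save(p,n): cv2.imwrite('pics/'+n+'.png',p['img'])
def pix2world(p,u,v,z):
    K=np.array(p['intrinsics']);E=np.array(p['extrinsics'])
    d=E[:3,:3]@np.linalg.solve(K,[u,v,1]);o=E[:3,3]
    return o+d*(z-o[2])/d[2]
def proj(p,X):
    K=np.array(p['intrinsics']);E=np.linalg.inv(np.array(p['extrinsics']))
    c=K@(E[:3,:3]@np.array(X)+E[:3,3]);return c[:2]/c[2]
def to_tool(goal,yaw=None):
    """delta in tool axes from current measured pose"""
    s=r.get_state();Rt=R.from_quat(s['eef_rot'])
    return np.round(Rt.inv().apply(np.array(goal)-s['tool_pos'])*1000,1)
E
python3 - <<'E'
from h import *
s=st();print(np.round(s['q'],3)); print(R.from_quat(s['eef_rot']).as_matrix().round(3))
for n in ['scene','top']:
    p=r.snapshot(n);save(p,n+'0')
    print(n,np.round(p['extrinsics'],3).tolist())
    for l in ['plate','tray_floor','mat','scraper_mid','carton_a_mid','chip_0_mid','amber_bottle','amber_jar','beaker']:
        print(l,[(round(d['p'],2),np.round(d['xyz'],3).tolist()) for d in r.spot_point(p,l)])
E
```

```text
t 0.0 pos [ 0.268  -0.5639  0.2379] q [ 9.755e-01  2.201e-01 -3.000e-04 -9.000e-04] F [-0.17 -0.54  0.23] M [-0.027 -0.034  0.03 ] op 1.004
[ 1.161  0.69  -0.195  1.566  0.157  0.903 -0.215]
[[ 0.903  0.429 -0.001]
 [ 0.429 -0.903  0.002]
 [-0.    -0.002 -1.   ]]
scene [[0.81, 0.375, -0.451, 0.896], [0.587, -0.491, 0.644, -0.569], [0.02, -0.786, -0.617, 0.631], [0.0, 0.0, 0.0, 1.0]]
plate [(0.79, [0.534, -0.267, 0.028])]
tray_floor [(0.59, [0.539, 0.38, 0.006])]
mat [(0.64, [0.763, 0.166, 0.002]), (0.6, [0.516, -0.317, 0.029]), (0.58, [0.517, -0.024, -0.001])]
scraper_mid [(0.97, [0.523, -0.024, 0.046]), (0.81, [0.766, -0.294, 0.048]), (0.8, [0.22, -0.277, 0.048])]
carton_a_mid [(0.63, [0.442, 0.073, 0.029]), (0.53, [0.441, 0.227, 0.026])]
chip_0_mid [(0.59, [0.535, -0.363, 0.03]), (0.53, [0.764, -0.081, 0.004])]
amber_bottle [(0.61, [0.762, 0.162, 0.005])]
amber_jar [(0.64, [0.749, 0.047, 0.0])]
beaker [(0.8, [0.764, -0.083, 0.004])]
top [[-0.027, -0.99, 0.136, 0.349], [-1.0, 0.027, 0.0, 0.007], [-0.004, -0.136, -0.991, 1.204], [0.0, 0.0, 0.0, 1.0]]
plate [(0.57, [0.532, -0.274, 0.029])]
tray_floor [(0.58, [0.534, 0.381, 0.002])]
mat [(0.97, [0.514, -0.024, -0.0])]
scraper_mid [(0.96, [0.525, -0.026, 0.049]), (0.83, [0.221, -0.274, 0.042]), (0.75, [0.764, -0.292, 0.044]), (0.16, [0.532, -0.27, 0.03])]
carton_a_mid [(0.66, [0.446, 0.078, 0.027])]
chip_0_mid [(0.48, [0.531, -0.27, 0.029]), (0.38, [0.542, -0.364, 0.033])]
amber_bottle [(0.94, [0.763, 0.168, 0.0])]
amber_jar [(0.67, [0.753, 0.046, 0.001])]
beaker [(0.6, [0.761, -0.08, -0.004])]
```

View pics/scene0.png

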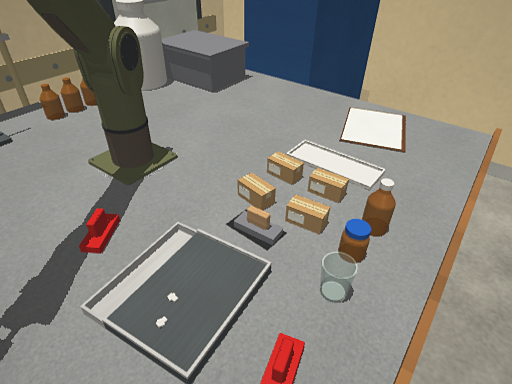

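View pics/top0.png

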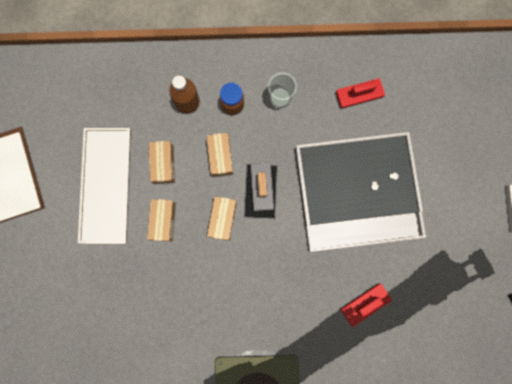

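Top view shows 4 cartons around (161,161), (219,154), (161,220) and (222,218). Two chips lie near (375,186) and (394,176), the grey scraper is on its mat at (262,185), and there are two red look-alikes. Zooming in next.

```bash
python3 - <<'E'
from h import *
a=cv2.imread('pics/top0.png')
cv2.imwrite('pics/top0a.png',cv2.resize(a[120:260,290:430],None,fx=4,fy=4,interpolation=cv2.INTER_CUBIC))
cv2.imwrite('pics/top0b.png',cv2.resize(a[120:260,140:290],None,fx=4,fy=4,interpolation=cv2.INTER_CUBIC))
E
```

```text
(no output)
```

View pics/top0a.png

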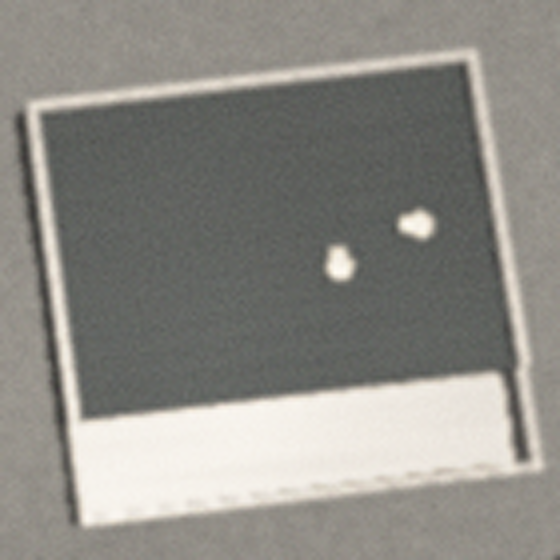

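View pics/top0b.png

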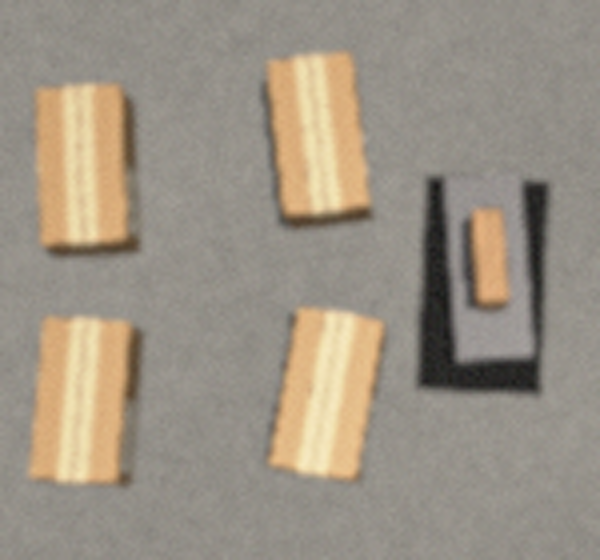

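```bash
python3 - <<'E'
from h import *
p=r.snapshot('top')
def W(c,z,o):
    return np.array([pix2world(p,o[0]+(x+.5)/4-.5,120+(y+.5)/4-.5,z)[:2] for x,y in c])
oa=(290,0);ob=(140,0)
P=W([(42,112),(468,66),(82,418),(515,372)],.025,oa);print('plate',P.round(4).tolist())
print('mean',P.mean(0), 'yaw',np.degrees(np.arctan2(*(P[0]-P[2]+P[1]-P[3])[::-1])), np.linalg.norm(P[1]-P[0]),np.linalg.norm(P[2]-P[0]))
print('chips',W([(341,263),(417,225)],.029,oa).round(4).tolist())
print('outer wall', W([(80,522),(540,468)],.025,oa).round(4).tolist())
for n,c,z in [('c1',[(37,90),(122,85),(40,244),(130,242)],.056),('c2',[(266,62),(352,53),(284,215),(369,208)],.056),('c3',[(44,320),(133,320),(30,477),(118,482)],.056),('c4',[(297,310),(383,322),(270,463),(357,479)],.056),('scr',[(445,178),(522,178),(456,360),(532,357)],.024),('grip',[(470,210),(500,210),(477,304),(508,304)],.068),('mat',[(430,178),(548,183),(418,387),(538,392)],.002)]:
    P=W(c,z,ob);d=P[0]-P[2]+P[1]-P[3]
    print(n,'mean',P.mean(0).round(4),'yaw',np.degrees(np.arctan2(d[1],d[0])).round(1),np.linalg.norm(P[1]-P[0]).round(4),np.linalg.norm(P[2]-P[0]).round(4))
s=st()
# tray
P=np.array([pix2world(p,u,v,.015)[:2] for u,v in [(86,131),(128,131),(81,240),(125,240)]]);print('tray',P.round(3).tolist(),P.mean(0))
for z,l in [(1,'plate'),(1,'scraper_mid'),(1,'mat'),(1,'carton_a_mid'),(1,'chip_0_mid')]:
    print(l,[(round(d['p'],2),np.round(d['xyz'],3).tolist()) for d in r.spot_point(p,l)])
    print(l,[(round(d['p'],2),np.round(d['xyz'],3).tolist()) for d in r.spot_in(p,l)])
E
```

```text
plate [[0.6226, -0.1275], [0.6454, -0.4043], [0.4245, -0.1445], [0.4462, -0.4195]]
mean [ 0.53464481 -0.2739752 ] yaw 4.636041434956683 0.27771208235580613 0.19881793332545636
chips [[0.5182, -0.313], [0.5414, -0.3629]]
outer wall [[0.3594, -0.1404], [0.3853, -0.4306]]
c1 mean [0.5913 0.2281] yaw 1.9 0.0537 0.0985
c2 mean [0.6069 0.0801] yaw 5.3 0.0546 0.0989
c3 mean [0.444  0.2288] yaw -5.3 0.0552 0.0971
c4 mean [0.4438 0.0775] yaw -10.8 0.0539 0.0958
scr mean [ 0.5239 -0.0255] yaw 1.5 0.0495 0.1178
grip mean [ 0.5241 -0.0245] yaw 2.8 0.0185 0.0587
mat mean [ 0.5164 -0.0224] yaw -4.7 0.0774 0.1375
t 1.05 pos [ 0.2684 -0.5645  0.2388] q [9.755e-01 2.201e-01 0.000e+00 1.000e-04] F [-1.13 -0.24  0.13] M [-0.066 -0.001 -0.033] op 1.001
tray [[0.685, 0.431], [0.682, 0.32], [0.401, 0.437], [0.398, 0.326]] [0.54131024 0.37847684]
plate [(0.97, [0.532, -0.269, 0.032]), (0.39, [0.589, 0.228, 0.033])]
plate [(0.97, [0.502, -0.272, 0.029]), (0.53, [0.44, 0.225, 0.056])]
scraper_mid [(0.94, [0.766, -0.293, 0.044]), (0.71, [0.22, -0.274, 0.041]), (0.7, [0.606, 0.078, 0.027]), (0.58, [0.523, -0.03, 0.047])]
scraper_mid [(0.77, [0.225, -0.267, 0.017]), (0.58, [0.759, -0.287, 0.019]), (0.55, [0.521, -0.024, 0.027])]
mat [(0.58, [0.514, -0.02, -0.002]), (0.2, [0.535, -0.273, 0.029])]
mat [(0.76, [0.5, -0.003, 0.004])]
carton_a_mid [(0.58, [0.442, 0.076, 0.027]), (0.46, [0.522, -0.024, 0.049])]
carton_a_mid [(0.87, [0.442, 0.078, 0.057]), (0.54, [0.498, -0.0, 0.006]), (0.37, [0.442, 0.227, 0.056])]
chip_0_mid [(0.39, [0.542, -0.363, 0.028])]
chip_0_mid [(0.52, [0.541, -0.366, 0.034])]
```

```bash
cat >> h.py <<'E'
def plan(x,y,z,yaw):
    s=st();Rt=R.from_quat(s['eef_rot'])
    d=Rt.inv().apply(np.array([x,y,z])-s['tool_pos'])
    c,n=np.cos(np.radians(yaw)),np.sin(np.radians(yaw))
    G=R.from_matrix(np.array([[c,n,0],[n,-c,0],[0,0,-1]]))
    w=(Rt.inv()*G).as_rotvec(degrees=True)
    m=Rt.as_matrix();print('yaw now',np.degrees(np.arctan2(m[1,0],m[0,0])).round(2),'q',np.round(s['q'],2))
    print('DELTA',np.round(d,4).tolist(),'W',np.round(w,2).tolist(),'dist',np.linalg.norm(d).round(3))
E
python3 -c "
from h import *
plan(.5235,-.025,.15,2)"
```

```text
t 1.55 pos [ 0.2684 -0.5644  0.2387] q [0.9755 0.2201 0.     0.    ] F [-0.01 -0.82 -0.16] M [-0.01   0.013  0.04 ] op 0.999
yaw now 25.43 q [ 1.16  0.69 -0.19  1.57  0.16  0.9  -0.22]
DELTA [0.462, -0.3776, 0.0887] W [0.0, -0.0, 23.43] dist 0.603
```

Call:
{"op": "carry_out", "data": {"commands": [[0.04, -0.03, 0.007, 0, 0, 2], [0.08, -0.065, 0.015, 0, 0, 4], [0.12, -0.1, 0.023, 0, 0, 6], [0.16, -0.13, 0.03, 0, 0, 8], [0.2, -0.165, 0.04, 0, 0, 10], [0.24, -0.2, 0.045, 0, 0, 12], [0.28, -0.23, 0.055, 0, 0, 14], [0.32, -0.26, 0.06, 0, 0, 16], [0.36, -0.295, 0.07, 0, 0, 18], [0.4, -0.328, 0.078, 0, 0, 20], [0.44, -0.36, 0.085, 0, 0, 22], [0.462, -0.3776, 0.0887, 0, 0, 23.43]], "fingers": 0, "grip_force": 30}}

```text
clock: 2.75
tool_pos: [0.5228, -0.0262, 0.1503]
eef_rot: [1.0, 0.017, 0.0, 0.0]
contact_force: [0.9, -0.3, -0.6]
opening: 0.998
```

```bash
python3 - <<'E'
from h import *
plan(.5235,-.025,.03,2)
p=r.snapshot('wrist');save(p,'w1');print(np.round(p['tool_from_camera'],3).tolist(),np.round(p['intrinsics'],1).tolist())
E
```

```text
t 2.75 pos [ 0.5228 -0.0262  0.1503] q [9.999e-01 1.700e-02 3.000e-04 1.000e-04] F [ 0.95 -0.33 -0.58] M [-0.062 -0.031 -0.023] op 0.998
yaw now 1.94 q [-0.07  0.69  0.05  1.96 -0.07  0.49 -1.5 ]
DELTA [0.0006, -0.0012, 0.1203] W [0.01, -0.03, -0.06] dist 0.12
[[-0.0, -0.967, -0.254, 0.065], [1.0, -0.0, -0.0, -0.001], [0.0, -0.254, 0.967, -0.147], [0.0, 0.0, 0.0, 1.0]] [[293.9, 0.0, 257.9], [0.0, 293.9, 191.4], [0.0, 0.0, 1.0]]
```

View pics/w1.png

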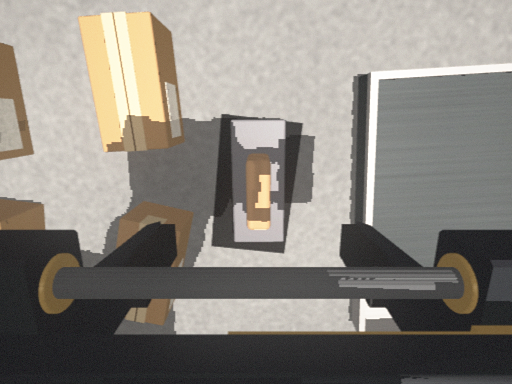

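Call:
{"op": "carry_out", "data": {"commands": [[0.0, -0.001, 0.03, 0, 0, 0], [0.0005, -0.001, 0.06, 0, 0, 0], [0.0005, -0.001, 0.09, 0, 0, 0], [0.0005, -0.001, 0.11, 0, 0, 0], [0.0005, -0.001, 0.12, 0, 0, 0], [0.0005, -0.001, 0.12, 0, 0, 0]]}}

```text
clock: 3.4
tool_pos: [0.5219, -0.0273, 0.0296]
eef_rot: [1.0, 0.017, -0.001, -0.0]
contact_force: [0.7, -0.4, 0.0]
opening: 1.004
```

Call:
{"op": "carry_out", "data": {"commands": [[0, 0, 0, 0, 0, 0], [0, 0, 0, 0, 0, 0], [0, 0, 0, 0, 0, 0], [0, 0, 0, 0, 0, 0], [0, 0, 0, 0, 0, 0], [0, 0, 0, 0, 0, 0], [0, 0, 0, 0, 0, 0], [0, 0, 0, 0, 0, 0]], "fingers": 255, "grip_force": 40}}

```text
clock: 4.2
tool_pos: [0.5224, -0.0273, 0.0305]
eef_rot: [1.0, 0.017, 0.0, 0.0]
contact_force: [-0.6, 0.4, -0.0]
opening: 0.3
```

```bash
python3 - <<'E'
from h import *
plan(.5235,-.025,.11,2)
E
```

```text
t 4.2 pos [ 0.5224 -0.0273  0.0305] q [0.9998 0.0174 0.     0.    ] F [-0.58  0.38 -0.02] M [ 0.081 -0.043  0.035] op 0.3
yaw now 2.0 q [-0.05  0.91  0.02  2.01 -0.08  0.22 -1.49]
DELTA [0.0012, -0.0022, -0.0795] W [0.0, -0.0, -0.0] dist 0.08
```

Call:
{"op": "carry_out", "data": {"commands": [[0, 0, 0, 0, 0, 0], [0, 0, 0, 0, 0, 0], [0, 0, 0, 0, 0, 0], [0, 0, -0.01, 0, 0, 0], [0, 0, -0.02, 0, 0, 0], [0, 0, -0.04, 0, 0, 0], [0, 0, -0.06, 0, 0, 0], [0, 0, -0.08, 0, 0, 0], [0, 0, -0.08, 0, 0, 0], [0, 0, -0.08, 0, 0, 0]]}}

```text
clock: 5.2
tool_pos: [0.5225, -0.0273, 0.1109]
eef_rot: [1.0, 0.017, 0.001, 0.0]
contact_force: [0.7, 0.0, -1.4]
opening: 0.224
```

```bash
python3 - <<'E'
from h import *
# start point for sweep: plate frame (0.06,-0.066)
C=np.array([.534,-.273]);a=np.radians(4.6);ex=np.array([np.cos(a),np.sin(a)]);ey=np.array([-ex[1],ex[0]])
g=C+.06*ex-.066*ey;print(g)
# grip centre vs tcp offset: scraper centre (.524,-.025) vs tcp
plan(g[0],g[1],.11,94.6)
p=r.snapshot('wrist');save(p,'w2')
E
```

```text
[ 0.59909986 -0.33397547]
t 5.2 pos [ 0.5225 -0.0273  0.1109] q [9.998e-01 1.740e-02 5.000e-04 0.000e+00] F [ 0.72  0.05 -1.36] M [0.006 0.055 0.003] op 0.224
yaw now 2.0 q [-0.06  0.76  0.04  1.99 -0.08  0.39 -1.5 ]
DELTA [0.0658, 0.3092, 0.001] W [0.05, -0.04, -92.6] dist 0.316
```

View pics/w2.png

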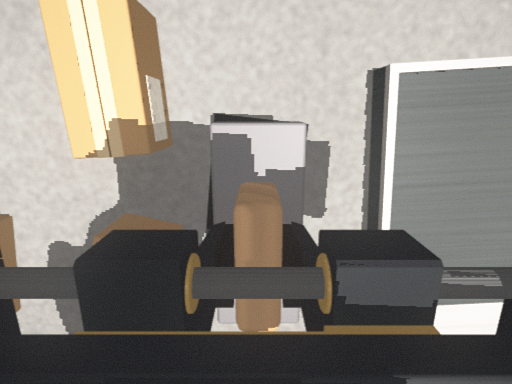

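Call:
{"op": "carry_out", "data": {"commands": [[0.003, 0.012, 0, 0, 0, -5], [0.008, 0.035, 0, 0, 0, -12], [0.013, 0.06, 0, 0, 0, -20], [0.019, 0.09, 0, 0, 0, -28], [0.026, 0.12, 0, 0, 0, -36], [0.032, 0.15, 0, 0, 0, -44], [0.038, 0.18, 0, 0, 0, -52], [0.045, 0.21, 0, 0, 0, -60], [0.051, 0.24, 0, 0, 0, -68], [0.057, 0.27, 0, 0, 0, -76], [0.063, 0.295, 0, 0, 0, -84.5], [0.0658, 0.3092, 0.001, 0, 0, -92.6]]}}

```text
clock: 6.45
tool_pos: [0.5977, -0.3372, 0.1075]
eef_rot: [0.677, 0.736, -0.001, -0.001]
contact_force: [0.1, -0.0, -2.3]
opening: 0.225
```

```bash
python3 - <<'E'
from h import *
plan(.5991,-.334,.055,94.6)
p=r.snapshot('wrist');save(p,'w3')
p=r.snapshot('top');save(p,'t3')
cv2.imwrite('pics/t3a.png',cv2.resize(p['img'][120:260,290:430],None,fx=4,fy=4,interpolation=cv2.INTER_CUBIC))
p=r.snapshot('scene');save(p,'s3')
E
```

```text
t 6.45 pos [ 0.5977 -0.3372  0.1075] q [ 6.773e-01  7.357e-01 -9.000e-04 -6.000e-04] F [ 0.13 -0.02 -2.25] M [ 0.003 -0.044  0.038] op 0.225
yaw now 94.74 q [ 0.68  0.96 -0.49  1.45  0.53  0.86  0.11]
DELTA [0.0031, 0.0017, 0.0525] W [-0.12, 0.02, 0.14] dist 0.053
```

View pics/w3.png

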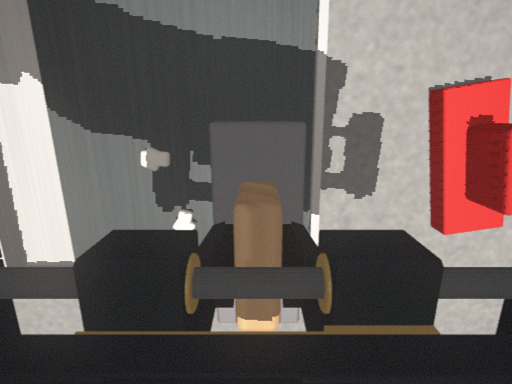

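View pics/s3.png

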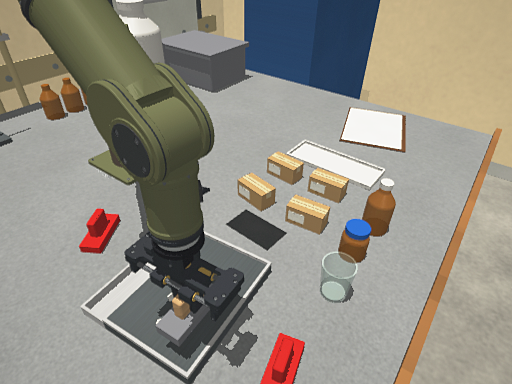

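Call:
{"op": "carry_out", "data": {"commands": [[0.002, 0.001, 0.015, 0, 0, 0], [0.003, 0.0015, 0.03, 0, 0, 0], [0.003, 0.0015, 0.04, 0, 0, 0], [0.003, 0.0015, 0.047, 0, 0, 0], [0.003, 0.0015, 0.047, 0, 0, 0], [0.003, 0.0015, 0.047, 0, 0, 0]]}}

```text
clock: 7.2
tool_pos: [0.6004, -0.3308, 0.0625]
eef_rot: [0.678, 0.735, 0.0, 0.0]
contact_force: [0.1, -1.0, -1.7]
opening: 0.224
```

```bash
python3 - <<'E'
from h import *
plan(.5991,-.334,.055,94.6)
E
```

```text
t 7.2 pos [ 0.6004 -0.3308  0.0625] q [6.782e-01 7.349e-01 0.000e+00 1.000e-04] F [ 0.07 -1.01 -1.73] M [-0.043 -0.074 -0.027] op 0.224
yaw now 94.59 q [ 0.66  1.02 -0.46  1.47  0.56  0.78  0.07]
DELTA [-0.0031, -0.0015, 0.0075] W [0.01, 0.01, -0.01] dist 0.008
```

Call:
{"op": "carry_out", "data": {"commands": [[-0.003, -0.0015, 0.0075, 0, 0, 0], [-0.003, -0.0015, 0.0075, 0, 0, 0], [-0.003, -0.0015, 0.0075, 0, 0, 0], [-0.003, -0.009, 0.0075, 0, 0, 0], [-0.003, -0.018, 0.0075, 0, 0, 0], [-0.003, -0.027, 0.0075, 0, 0, 0], [-0.003, -0.036, 0.0075, 0, 0, 0], [-0.003, -0.045, 0.0075, 0, 0, 0], [-0.003, -0.054, 0.0075, 0, 0, 0], [-0.003, -0.063, 0.0075, 0, 0, 0], [-0.003, -0.072, 0.0075, 0, 0, 0], [-0.003, -0.08, 0.0075, 0, 0, 0]]}}

```text
clock: 8.4
tool_pos: [0.52, -0.3404, 0.0551]
eef_rot: [0.678, 0.735, -0.0, 0.0]
contact_force: [0.6, -0.1, -2.6]
opening: 0.22
```

```bash
python3 - <<'E'
from h import *
C=np.array([.534,-.273]);a=np.radians(4.6);ex=np.array([np.cos(a),np.sin(a)]);ey=np.array([-ex[1],ex[0]])
g=C-.097*ex-.066*ey
plan(g[0],g[1],.055,94.6)
p=r.snapshot('wrist');save(p,'w4')
E
```

```text
t 8.4 pos [ 0.52   -0.3404  0.0551] q [ 6.782e-01  7.349e-01 -1.000e-04  1.000e-04] F [ 0.55 -0.12 -2.59] M [ 0.031 -0.135 -0.018] op 0.22
yaw now 94.59 q [ 0.74  0.96 -0.43  1.69  0.61  0.63  0.05]
DELTA [0.0001, -0.0776, 0.0001] W [0.0, 0.01, -0.01] dist 0.078
```

View pics/w4.png

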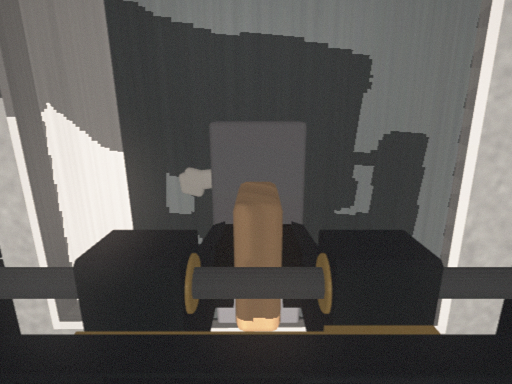

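Call:
{"op": "carry_out", "data": {"commands": [[0, -0.009, 0, 0, 0, 0], [0, -0.018, 0, 0, 0, 0], [0, -0.027, 0, 0, 0, 0], [0, -0.036, 0, 0, 0, 0], [0, -0.045, 0, 0, 0, 0], [0, -0.053, 0, 0, 0, 0], [0, -0.06, 0, 0, 0, 0], [0, -0.067, 0, 0, 0, 0], [0, -0.073, 0, 0, 0, 0], [0, -0.078, 0, 0, 0, 0], [0, -0.078, 0, 0, 0, 0], [0, -0.078, 0, 0, 0, 0]]}}

```text
clock: 9.65
tool_pos: [0.4433, -0.3465, 0.0551]
eef_rot: [0.678, 0.735, 0.0, 0.0]
contact_force: [0.7, 0.2, -1.7]
opening: 0.222
```

Call:
{"op": "carry_out", "data": {"commands": [[0, 0, -0.01, 0, 0, 0], [0, 0, -0.03, 0, 0, 0], [0, 0.02, -0.055, 0, 0, 0], [0, 0.06, -0.08, 0, 0, 0], [0, 0.09, -0.1, 0, 0, 0], [0, 0.1, -0.11, 0, 0, 0], [0, 0.1, -0.11, 0, 0, 0], [0, 0.1, -0.11, 0, 0, 0]]}}

```text
clock: 10.45
tool_pos: [0.5415, -0.3385, 0.1648]
eef_rot: [0.678, 0.735, -0.001, -0.001]
contact_force: [0.4, -1.1, -2.1]
opening: 0.224
```

```bash
python3 - <<'E'
from h import *
st()
p=r.snapshot('wrist');save(p,'w5')
p=r.snapshot('scene');save(p,'s5')
cv2.imwrite('pics/s5a.png',cv2.resize(p['img'][210:384,70:290],None,fx=3,fy=3,interpolation=cv2.INTER_CUBIC))
E
```

```text
t 10.45 pos [ 0.5415 -0.3385  0.1648] q [ 6.781e-01  7.349e-01 -6.000e-04 -5.000e-04] F [ 0.43 -1.06 -2.13] M [-0.006 -0.015 -0.008] op 0.224
```

View pics/w5.png

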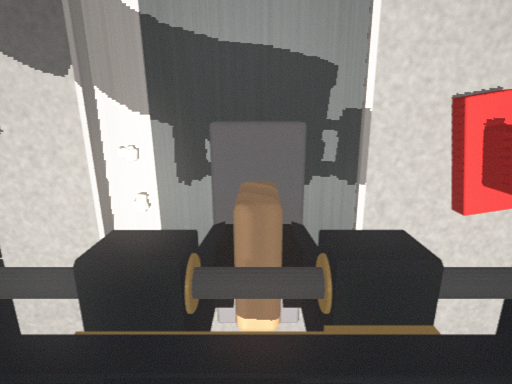

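View pics/s5a.png

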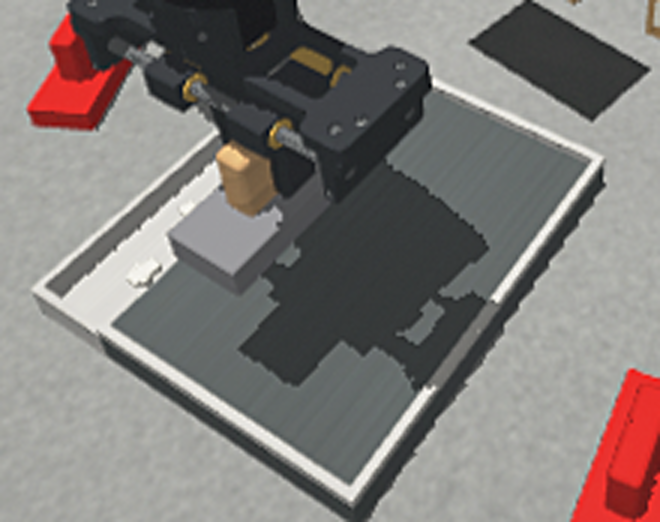

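Both chips now lie in the white trough, at wrist pixels (128,153) and (141,201), and the plate looks clear. Next I return the scraper.

```bash
python3 - <<'E'
from h import *
plan(.517,-.0245,.12,-4.7)
E
```

```text
t 10.55 pos [ 0.5405 -0.3389  0.164 ] q [ 0.6784  0.7346 -0.001  -0.0013] F [-0.42  0.09 -2.45] M [-0.03  -0.055  0.01 ] op 0.223
yaw now 94.56 q [ 0.76  0.84 -0.52  1.58  0.51  0.87  0.13]
DELTA [0.3152, 0.0017, 0.0442] W [-0.17, 0.14, 99.26] dist 0.318
```

Call:
{"op": "carry_out", "data": {"commands": [[0.015, 0, 0, 0, 0, 7], [0.04, 0, 0.002, 0, 0, 15], [0.07, 0, 0.005, 0, 0, 23.5], [0.1, 0, 0.01, 0, 0, 32], [0.13, 0, 0.015, 0, 0, 40], [0.16, 0, 0.02, 0, 0, 48.5], [0.19, 0.001, 0.025, 0, 0, 57], [0.22, 0.001, 0.03, 0, 0, 65.5], [0.25, 0.001, 0.035, 0, 0, 74], [0.28, 0.0015, 0.04, 0, 0, 82.5], [0.305, 0.0015, 0.044, 0, 0, 91], [0.315, 0.0015, 0.044, 0, 0, 99.3]]}}

```text
clock: 11.75
tool_pos: [0.5171, -0.0215, 0.12]
eef_rot: [0.999, -0.042, -0.002, -0.001]
contact_force: [-0.8, 0.0, -2.7]
opening: 0.22
```

Call:
{"op": "carry_out", "data": {"commands": [[0, 0, 0, 0, 0, 0], [0, 0, 0, 0, 0, 0]]}}

```text
clock: 11.95
tool_pos: [0.5183, -0.0255, 0.1208]
eef_rot: [0.999, -0.04, -0.0, 0.001]
contact_force: [0.6, 0.1, -1.6]
opening: 0.226
```

```bash
python3 - <<'E'
from h import *
plan(.517,-.0245,.0315,-4.7)
p=r.snapshot('wrist');save(p,'w6')
E
```

```text
t 11.95 pos [ 0.5183 -0.0255  0.1208] q [ 9.992e-01 -3.970e-02 -5.000e-04  6.000e-04] F [ 0.58  0.07 -1.61] M [-0.012  0.017  0.02 ] op 0.226
yaw now -4.55 q [-0.07  0.74  0.04  1.99 -0.07  0.41 -1.62]
DELTA [-0.0013, -0.001, 0.0893] W [0.07, 0.05, 0.15] dist 0.089
```

View pics/w6.png

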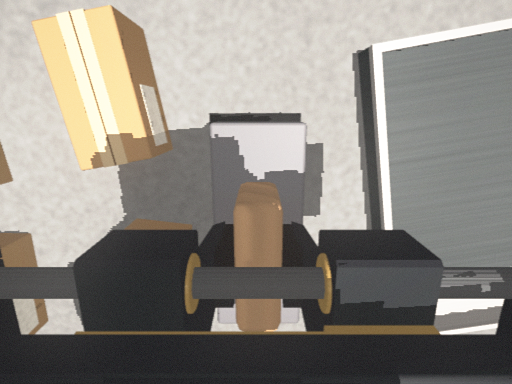

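Call:
{"op": "carry_out", "data": {"commands": [[-0.001, -0.001, 0.03, 0, 0, 0], [-0.001, -0.001, 0.055, 0, 0, 0], [-0.001, -0.001, 0.075, 0, 0, 0], [-0.001, -0.001, 0.084, 0, 0, 0], [-0.001, -0.001, 0.088, 0, 0, 0], [-0.001, -0.001, 0.09, 0, 0, 0], [-0.001, -0.001, 0.09, 0, 0, 0], [-0.001, -0.001, 0.09, 0, 0, 0]]}}

```text
clock: 12.8
tool_pos: [0.5185, -0.0234, 0.0318]
eef_rot: [0.999, -0.041, 0.001, 0.0]
contact_force: [-0.5, 0.1, -2.1]
opening: 0.219
```

Call:
{"op": "carry_out", "data": {"commands": [[0, 0, 0, 0, 0, 0], [0, 0, 0, 0, 0, 0], [0, 0, 0, 0, 0, 0], [0, 0, 0, 0, 0, 0], [0, 0, 0, 0, 0, 0], [0, 0, 0, 0, 0, 0], [0, 0, 0, 0, 0, 0], [0, 0, 0, 0, 0, 0], [0, 0, -0.04, 0, 0, 0], [0, 0, -0.08, 0, 0, 0], [0, 0, -0.12, 0, 0, 0], [0, 0, -0.15, 0, 0, 0]], "fingers": 0}}

```text
clock: 14.0
tool_pos: [0.5183, -0.0234, 0.1833]
eef_rot: [0.999, -0.041, 0.001, -0.0]
contact_force: [0.7, -0.3, -0.1]
opening: 0.998
```

```bash
python3 - <<'E'
from h import *
st()
p=r.snapshot('wrist');save(p,'w7')
p=r.snapshot('scene');save(p,'s7')
E
```

```text
t 14.0 pos [ 0.5183 -0.0234  0.1833] q [ 9.992e-01 -4.110e-02  9.000e-04 -0.000e+00] F [ 0.71 -0.29 -0.1 ] M [0.035 0.005 0.054] op 0.998
```

View pics/s7.png

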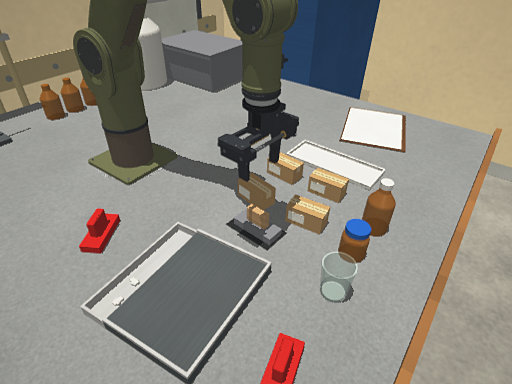

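View pics/w7.png

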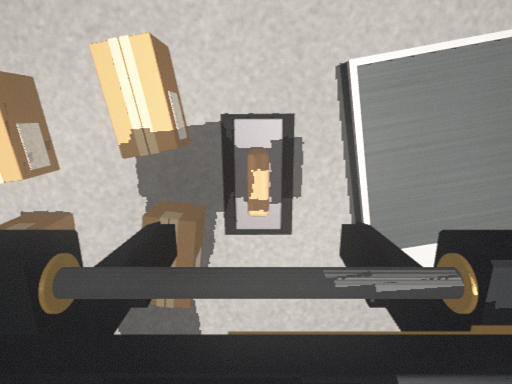

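Chips are at scene (118,300) and (134,282) in the trough, and the scraper is centred on its mat. Next I weigh the carton at (0.444,0.078) by its near end.

```bash
cat >> h.py <<'E'
def avg(n=12):
    F=[];M=[];T=[]
    for i in range(n):
        r.snapshot('wrist');s=r.get_state();F.append(s['contact_force']);M.append(s['moment']);T.append(s['joint_torque'])
    print('AVG F',np.mean(F,0).round(3),'sd',np.std(F,0).round(2),'M',np.mean(M,0).round(3),'T',np.mean(T,0).round(3))
E
python3 - <<'E'
from h import *
plan(.4075,.0845,.12,-10.8)
E
```

```text
t 14.1 pos [ 0.5204 -0.0235  0.1848] q [ 9.991e-01 -4.120e-02  4.000e-03 -2.000e-04] F [ 0.26 -0.62  1.05] M [0.117 0.038 0.   ] op 1.001
yaw now -4.72 q [-0.08  0.63  0.06  1.95 -0.07  0.55 -1.63]
DELTA [-0.122, -0.0983, 0.0638] W [-0.06, -0.46, 6.08] dist 0.169
```

Call:
{"op": "carry_out", "data": {"commands": [[-0.02, -0.018, 0.01, 0, 0, 1], [-0.05, -0.04, 0.025, 0, 0, 2], [-0.08, -0.065, 0.04, 0, 0, 4], [-0.11, -0.09, 0.055, 0, 0, 5], [-0.12, -0.098, 0.064, 0, 0, 6.1], [-0.12, -0.098, 0.064, 0, 0, 6.1], [-0.12, -0.098, 0.064, 0, 0, 6.1]]}}

```text
clock: 14.8
tool_pos: [0.4068, 0.0838, 0.1167]
eef_rot: [0.996, -0.094, -0.0, 0.0]
contact_force: [0.6, -1.2, 0.5]
opening: 1.002
```

```bash
python3 - <<'E'
from h import *
plan(.4075,.0845,.015,-10.8)
p=r.snapshot('wrist');save(p,'w8')
p=r.snapshot('top');save(p,'t8')
E
```

```text
t 14.8 pos [0.4068 0.0838 0.1167] q [ 9.956e-01 -9.400e-02 -0.000e+00  3.000e-04] F [ 0.55 -1.24  0.49] M [ 0.077 -0.034  0.   ] op 1.002
yaw now -10.78 q [-0.35  0.69  0.05  2.29 -0.2   0.16 -1.87]
DELTA [0.0005, -0.0009, 0.1017] W [0.04, -0.0, 0.02] dist 0.102
```

View pics/w8.png

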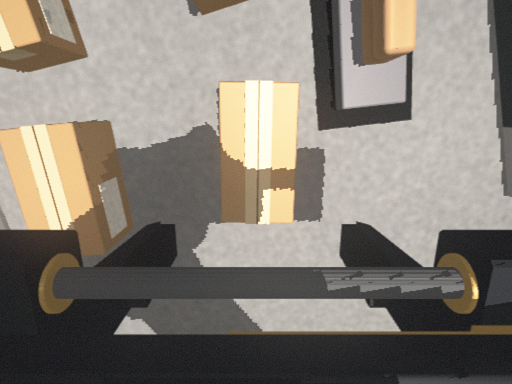

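View pics/t8.png

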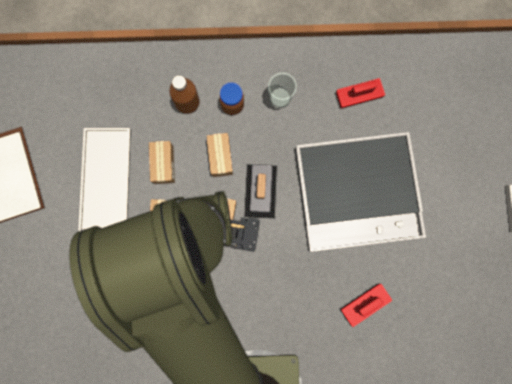

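The carton lines up with the tool at columns 220–298. The near end is too close for joint 6, so I'll use the far end with the jaws partly closed.

```bash
python3 - <<'E'
from h import *
plan(.4765,.0715,.12,-10.8)
E
```

```text
t 14.9 pos [0.4078 0.0833 0.1172] q [ 9.955e-01 -9.490e-02  9.000e-04  1.000e-04] F [ 0.33 -0.58 -0.15] M [-0.002  0.018 -0.026] op 0.998
yaw now -10.89 q [-0.35  0.69  0.05  2.29 -0.2   0.16 -1.87]
DELTA [0.0697, -0.0014, -0.0027] W [0.0, -0.11, -0.09] dist 0.07
```

Call:
{"op": "carry_out", "data": {"commands": [[0.03, 0, 0, 0, 0, 0], [0.06, -0.001, 0, 0, 0, 0], [0.0695, -0.001, 0, 0, 0, 0], [0.0695, -0.001, 0.03, 0, 0, 0], [0.0695, -0.001, 0.055, 0, 0, 0], [0.0695, -0.001, 0.055, 0, 0, 0]], "fingers": 58, "grip_force": 15}}

```text
clock: 15.5
tool_pos: [0.4729, 0.0713, 0.0601]
eef_rot: [0.996, -0.095, -0.002, 0.001]
contact_force: [-0.8, -0.7, 1.5]
opening: 0.773
```

```bash
python3 - <<'E'
from h import *
plan(.4765,.0715,.015,-10.8)
p=r.snapshot('wrist');save(p,'w9')
p=r.snapshot('scene');save(p,'s9');cv2.imwrite('pics/s9a.png',cv2.resize(p['img'][100:260,200:400],None,fx=3.5,fy=3.5))
E
```

```text
t 15.5 pos [0.4729 0.0713 0.0601] q [ 9.955e-01 -9.460e-02 -2.400e-03  7.000e-04] F [-0.8  -0.68  1.48] M [ 0.041  0.076 -0.008] op 0.773
yaw now -10.86 q [-0.27  0.84  0.04  2.13 -0.17  0.18 -1.83]
DELTA [0.0037, -0.001, 0.0451] W [0.1, 0.27, -0.06] dist 0.045
```

View pics/w9.png

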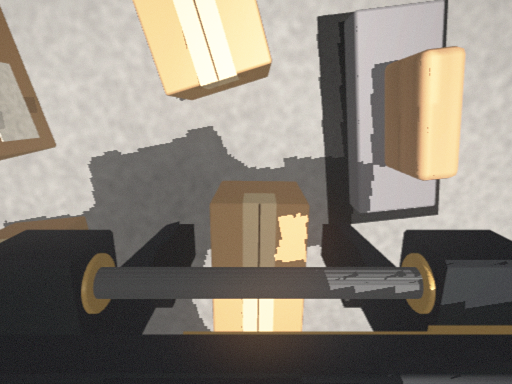

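View pics/s9a.png

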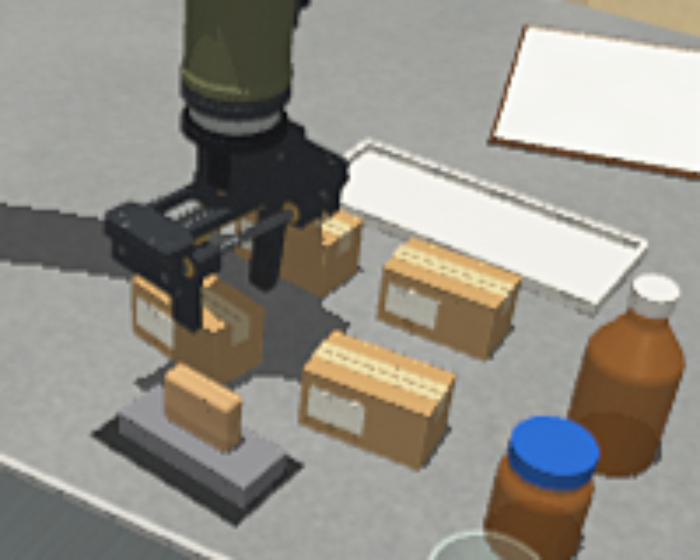

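Call:
{"op": "carry_out", "data": {"commands": [[0.001, -0.001, 0.02, 0, 0, 0], [0.002, -0.001, 0.04, 0, 0, 0], [0.002, -0.001, 0.045, 0, 0, 0], [0.002, -0.001, 0.045, 0, 0, 0], [0.002, -0.001, 0.045, 0, 0, 0]]}}

```text
clock: 16.1
tool_pos: [0.4774, 0.0727, 0.0181]
eef_rot: [0.996, -0.094, 0.001, -0.0]
contact_force: [0.2, -0.5, 1.7]
opening: 0.773
```

Call:
{"op": "carry_out", "data": {"commands": [[0, 0, 0, 0, 0, 0], [0, 0, 0, 0, 0, 0], [0, 0, 0, 0, 0, 0], [0, 0, 0, 0, 0, 0], [0, 0, 0, 0, 0, 0], [0, 0, 0, 0, 0, 0]], "fingers": 255}}

```text
clock: 16.7
tool_pos: [0.4775, 0.0718, 0.0178]
eef_rot: [0.996, -0.094, 0.001, 0.0]
contact_force: [0.1, -2.4, 7.9]
opening: 0.614
```

```bash
python3 - <<'E'
from h import *
avg();plan(.4765,.0715,.015,-10.8)
E
```

```text
AVG F [ 0.18  -2.757  7.118] sd [0.49 0.41 0.62] M [-0.608  0.026  0.102] T [ -1.052 -45.602   0.348  -1.989  -0.188  -0.13   -0.109]
t 17.3 pos [0.4776 0.0718 0.0179] q [ 9.955e-01 -9.450e-02  8.000e-04  4.000e-04] F [ 0.19 -3.48  6.28] M [-0.602  0.02   0.076] op 0.612
yaw now -10.84 q [-0.26  0.92  0.02  2.13 -0.18  0.09 -1.83]
DELTA [-0.001, 0.0005, 0.0029] W [0.04, -0.1, -0.04] dist 0.003
```

Call:
{"op": "carry_out", "data": {"commands": [[-0.0003, 0, -0.0015, 0, 1, 0], [-0.0006, 0, -0.003, 0, 2, 0], [-0.001, 0, -0.0045, 0, 3, 0], [-0.0014, 0, -0.0065, 0, 4.5, 0], [-0.0014, 0, -0.0065, 0, 4.5, 0], [-0.0014, 0, -0.0065, 0, 4.5, 0]]}}

```text
clock: 17.9
tool_pos: [0.4831, 0.0751, 0.0301]
eef_rot: [0.995, -0.091, 0.031, 0.006]
contact_force: [2.2, 3.4, -4.0]
opening: 0.611
```

```bash
python3 - <<'E'
from h import *
avg();plan(.4765,.0715,.015,-10.8)
p=r.snapshot('scene');save(p,'s10');cv2.imwrite('pics/s10a.png',cv2.resize(p['img'][100:260,200:400],None,fx=3.5,fy=3.5))
E
```

```text
AVG F [-0.098  0.078 -4.161] sd [0.57 0.5  0.46] M [0.088 0.066 0.022] T [-2.9000e-02 -4.9676e+01  3.0140e+00 -2.0070e+00 -8.0000e-02 -3.1600e-01
  1.0400e-01]
t 18.5 pos [0.4838 0.0746 0.0302] q [ 0.995  -0.0945  0.0313  0.0058] F [ 1.2   0.01 -4.31] M [0.148 0.013 0.007] op 0.609
yaw now -10.84 q [-0.32  0.9   0.09  2.16 -1.    0.04 -1.03]
DELTA [-0.0075, 0.0043, 0.0148] W [0.32, -3.63, -0.05] dist 0.017
```

View pics/s10a.png

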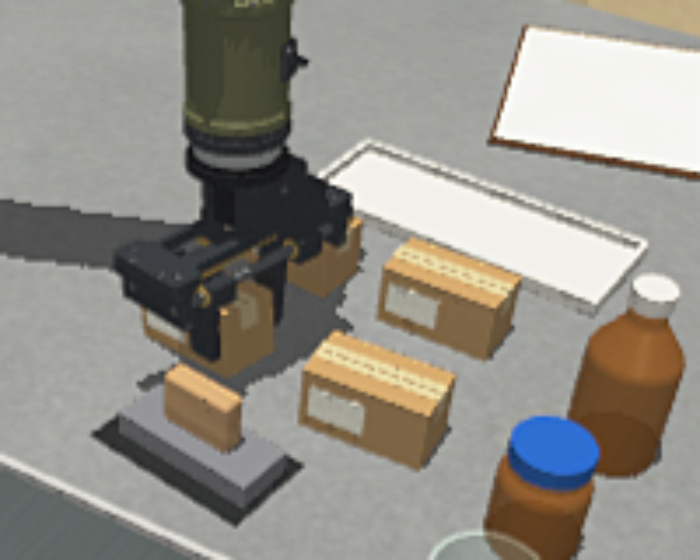

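The force changed from +7 N to −4.2 N, which is more than the 1.2 N a whole empty carton weighs, so this carton is full. The arm hit its joint 5 and 6 limits close in, so I'll grip harder and drag the carton outward for a better grasp.

```bash
python3 - <<'E'
from h import *
plan(.508,.072,.024,-10.8)
E
```

```text
t 18.55 pos [0.4838 0.0746 0.0303] q [ 0.995  -0.0945  0.0314  0.0058] F [-0.76  0.54 -3.79] M [ 0.042  0.091 -0.039] op 0.612
yaw now -10.84 q [-0.32  0.9   0.09  2.16 -1.    0.04 -1.03]
DELTA [0.0238, -0.0021, 0.0078] W [0.33, -3.64, -0.05] dist 0.025
```

Call:
{"op": "carry_out", "data": {"commands": [[0, 0, 0, 0, 0, 0], [0, 0, 0, 0, 0, 0], [0, 0, 0, 0, 0, 0], [0.005, 0, 0, 0, -0.5, 0], [0.01, -0.001, 0.001, 0, -1, 0], [0.015, -0.001, 0.002, 0, -2, 0], [0.02, -0.002, 0.003, 0, -3, 0], [0.024, -0.002, 0.003, 0, -3.6, 0], [0.024, -0.002, 0.003, 0, -3.6, 0]], "grip_force": 45}}

```text
clock: 19.45
tool_pos: [0.509, 0.0719, 0.0287]
eef_rot: [0.996, -0.094, 0.001, 0.003]
contact_force: [1.0, -0.6, -4.8]
opening: 0.61
```

```bash
python3 - <<'E'
from h import *
plan(.508,.072,.02,-10.8)
p=r.snapshot('scene');save(p,'s11');cv2.imwrite('pics/s11a.png',cv2.resize(p['img'][100:260,200:400],None,fx=3.5,fy=3.5))
E
```

```text
t 19.45 pos [0.509  0.0719 0.0287] q [ 9.955e-01 -9.420e-02  9.000e-04  3.300e-03] F [ 0.97 -0.58 -4.79] M [ 0.067 -0.165  0.016] op 0.61
yaw now -10.81 q [-0.41  0.94  0.3   2.04 -0.93  0.29 -1.08]
DELTA [-0.001, -0.0, 0.0087] W [0.36, -0.14, -0.01] dist 0.009
```

View pics/s11a.png

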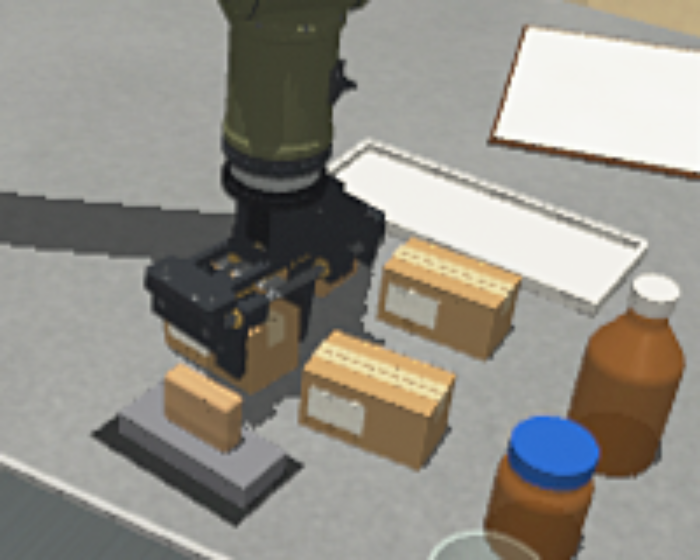

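Call:
{"op": "carry_out", "data": {"commands": [[0, 0, 0.003, 0, 0, 0], [-0.001, 0, 0.006, 0, 0, 0], [-0.001, 0, 0.009, 0, 0, 0], [-0.001, 0, 0.0105, 0, 0, 0], [-0.001, 0, 0.0105, 0, 0, 0], [-0.001, 0, 0.0105, 0, 0, 0]]}}

```text
clock: 20.1
tool_pos: [0.5089, 0.0715, 0.0189]
eef_rot: [0.995, -0.095, 0.002, 0.003]
contact_force: [5.7, -1.4, 4.4]
opening: 0.609
```

```bash
python3 - <<'E'
from h import *
st()
p=r.snapshot('scene');save(p,'s12');cv2.imwrite('pics/s12a.png',cv2.resize(p['img'][100:260,200:400],None,fx=3.5,fy=3.5))
E
```

```text
t 20.1 pos [0.5089 0.0715 0.0189] q [ 0.9955 -0.0948  0.002   0.003 ] F [ 5.66 -1.4   4.36] M [ 0.058 -0.549 -0.069] op 0.609
```

View pics/s12a.png

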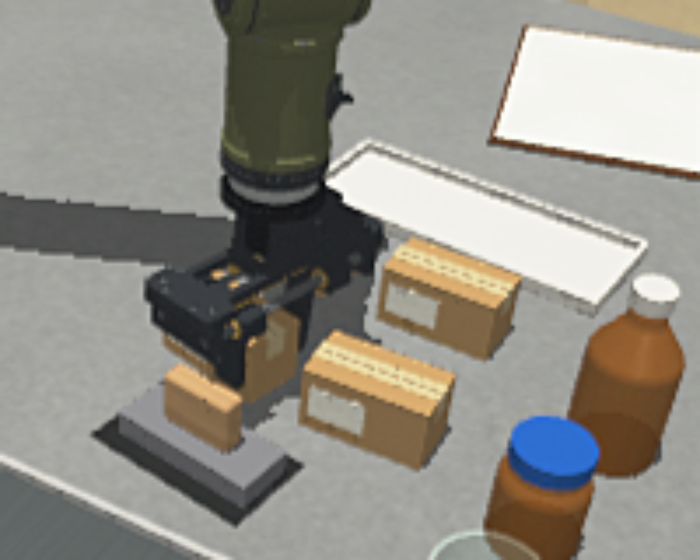

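Call:
{"op": "carry_out", "data": {"commands": [[0, 0, 0, 0, 0, 0], [0, 0, 0, 0, 0, 0], [0, 0, 0, 0, 0, 0], [0, 0, -0.02, 0, 0, 0], [0, 0, -0.04, 0, 0, 0], [-0.015, 0, -0.06, 0, 0, 0], [-0.03, 0, -0.06, 0, 0, 0], [-0.03, 0, -0.06, 0, 0, 0]], "fingers": 62}}

```text
clock: 20.95
tool_pos: [0.4747, 0.0789, 0.0784]
eef_rot: [0.996, -0.094, -0.002, 0.003]
contact_force: [0.3, -0.5, -0.2]
opening: 0.755
```

```bash
python3 - <<'E'
from h import *
s=st();print(np.round(s['q'],2))
p=r.snapshot('wrist');save(p,'w13')
p=r.snapshot('scene');save(p,'s13');cv2.imwrite('pics/s13a.png',cv2.resize(p['img'][100:260,200:400],None,fx=3.5,fy=3.5))
E
```

```text
t 20.95 pos [0.4747 0.0789 0.0784] q [ 0.9956 -0.0938 -0.0019  0.0025] F [ 0.32 -0.52 -0.19] M [0.077 0.035 0.023] op 0.755
[-0.47  0.84  0.35  2.13 -0.9   0.33 -1.12]
```

View pics/w13.png

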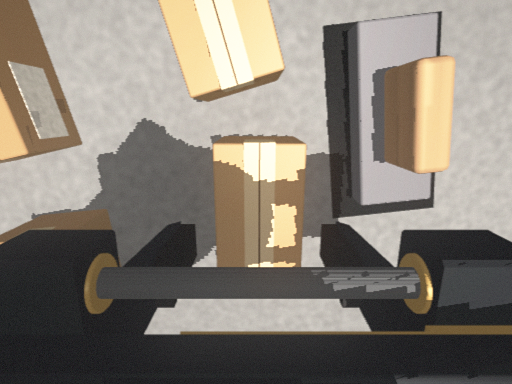

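View pics/s13a.png

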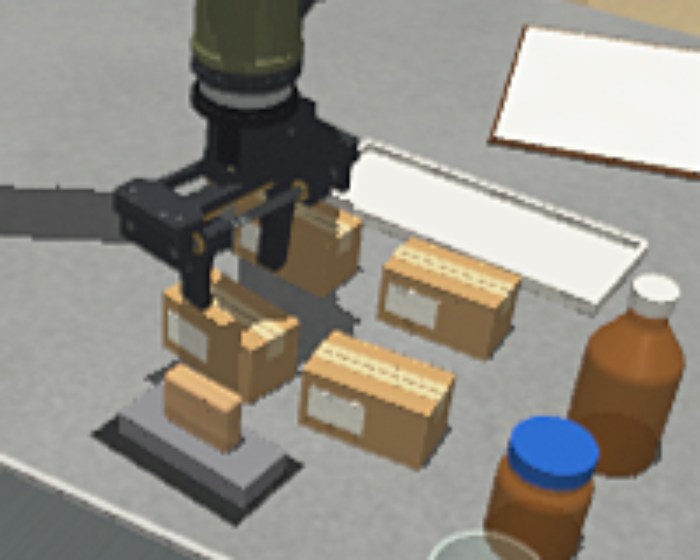

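```bash
python3 - <<'E'
from h import *
plan(.6405,.083,.08,5.3)
E
```

```text
t 21.05 pos [0.4773 0.0783 0.0781] q [ 9.955e-01 -9.420e-02 -3.000e-04  2.800e-03] F [ 0.39 -1.39 -0.12] M [ 0.055  0.024 -0.001] op 0.757
yaw now -10.81 q [-0.47  0.84  0.36  2.12 -0.9   0.33 -1.12]
DELTA [0.1594, -0.0352, -0.0022] W [0.32, 0.05, -16.11] dist 0.163
```

Call:
{"op": "carry_out", "data": {"commands": [[0, 0, -0.03, 0, 0, 0], [0.03, -0.006, -0.05, 0, 0, -3], [0.07, -0.015, -0.05, 0, 0, -7], [0.11, -0.025, -0.05, 0, 0, -11], [0.15, -0.033, -0.05, 0, 0, -15], [0.159, -0.035, -0.05, 0.3, 0, -16.1], [0.159, -0.035, -0.03, 0.3, 0, -16.1], [0.159, -0.035, -0.002, 0.3, 0, -16.1], [0.159, -0.035, -0.002, 0.3, 0, -16.1], [0.159, -0.035, -0.002, 0.3, 0, -16.1]], "fingers": 20, "grip_force": 20}}

```text
clock: 22.05
tool_pos: [0.6396, 0.0822, 0.0798]
eef_rot: [0.999, 0.046, -0.001, 0.001]
contact_force: [0.4, 0.2, 0.3]
opening: 0.919
```

```bash
python3 - <<'E'
from h import *
plan(.6405,.083,.016,5.3)
p=r.snapshot('wrist');save(p,'w14')
E
```

```text
t 22.05 pos [0.6396 0.0822 0.0798] q [ 9.99e-01  4.58e-02 -1.00e-03  5.00e-04] F [0.36 0.2  0.25] M [ 0.018 -0.036  0.048] op 0.919
yaw now 5.24 q [-0.45  0.98  0.49  1.63 -0.66  0.7  -1.11]
DELTA [0.0011, -0.0007, 0.0638] W [0.05, 0.12, -0.06] dist 0.064
```

View pics/w14.png

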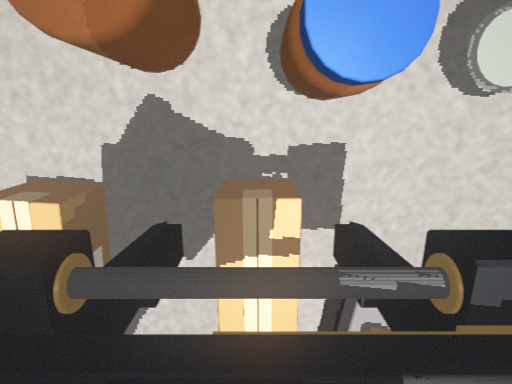

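Call:
{"op": "carry_out", "data": {"commands": [[0.001, -0.001, 0.02, 0, 0, 0], [0.001, -0.001, 0.045, 0, 0, 0], [0.001, -0.001, 0.063, 0, 0, 0], [0.001, -0.001, 0.063, 0, 0, 0], [0.001, -0.001, 0.063, 0, 0, 0]]}}

```text
clock: 22.6
tool_pos: [0.6415, 0.0835, 0.0179]
eef_rot: [0.999, 0.046, 0.0, 0.0]
contact_force: [0.3, -0.5, 0.2]
opening: 0.918
```

```bash
python3 - <<'E'
from h import *
avg(6);st()
E
```

```text
AVG F [-0.275 -0.011 -0.214] sd [0.55 0.65 0.32] M [0.044 0.008 0.016] T [-4.0000e-03 -5.8343e+01  8.7400e+00 -8.5280e+00 -1.8000e-02 -5.2000e-02
 -1.0000e-03]
t 22.9 pos [0.6416 0.0837 0.018 ] q [9.989e-01 4.600e-02 5.000e-04 2.000e-04] F [ 0.18  0.6  -0.43] M [ 0.074  0.006 -0.005] op 0.921
```

Call:
{"op": "carry_out", "data": {"commands": [[0, 0, 0, 0, 0, 0], [0, 0, 0, 0, 0, 0], [0, 0, 0, 0, 0, 0], [0, 0, 0, 0, 0, 0], [0, 0, 0, 0, 0, 0], [0, 0, 0, 0, 0, 0], [0, 0, 0, 0, 0, 0], [0, 0, 0, 0, 0, 0]], "fingers": 255}}

```text
clock: 23.7
tool_pos: [0.641, 0.0836, 0.0172]
eef_rot: [0.999, 0.046, -0.0, 0.0]
contact_force: [-0.1, 0.4, 0.5]
opening: 0.609
```

```bash
python3 - <<'E'
from h import *
avg(6);st()
E
```

```text
AVG F [-0.032 -0.021  0.05 ] sd [0.28 0.21 0.44] M [-0.044  0.034 -0.039] T [-1.7900e-01 -5.8514e+01  8.5910e+00 -8.5480e+00 -4.4000e-02 -1.9000e-02
  2.1000e-02]
t 24.0 pos [0.641  0.0837 0.0172] q [ 9.989e-01  4.600e-02 -1.000e-04  3.000e-04] F [-0.43 -0.05  0.62] M [-0.077 -0.005 -0.018] op 0.611
```

Call:
{"op": "carry_out", "data": {"commands": [[-0.0003, 0, -0.0015, 0, 1, 0], [-0.0006, 0, -0.003, 0, 2, 0], [-0.001, 0, -0.0045, 0, 3, 0], [-0.0014, 0, -0.0065, 0, 4.5, 0], [-0.0014, 0, -0.0065, 0, 4.5, 0], [-0.0014, 0, -0.0065, 0, 4.5, 0]]}}

```text
clock: 24.6
tool_pos: [0.6393, 0.0837, 0.0235]
eef_rot: [0.998, 0.046, 0.039, -0.002]
contact_force: [-0.0, -0.1, 0.1]
opening: 0.611
```

```bash
python3 - <<'E'
from h import *
avg(12);s=st();print(s['q'])
p=r.snapshot('scene');save(p,'s14');cv2.imwrite('pics/s14a.png',cv2.resize(p['img'][100:260,200:400],None,fx=3.5,fy=3.5))
E
```

```text
AVG F [-0.567 -0.263 -0.158] sd [0.38 0.25 0.42] M [ 0.037  0.26  -0.012] T [ 1.2400e-01 -5.7512e+01  7.9310e+00 -8.5160e+00 -1.0700e-01 -5.4200e-01
  1.1000e-02]
t 25.2 pos [0.6397 0.0836 0.0237] q [ 0.9982  0.046   0.0391 -0.0015] F [-0.32 -0.11 -0.22] M [ 0.025  0.27  -0.001] op 0.608
[-0.40591985  1.02569153  0.37115857  1.72260712 -0.75146743  0.4552603
 -1.01213297]
```

View pics/s14a.png

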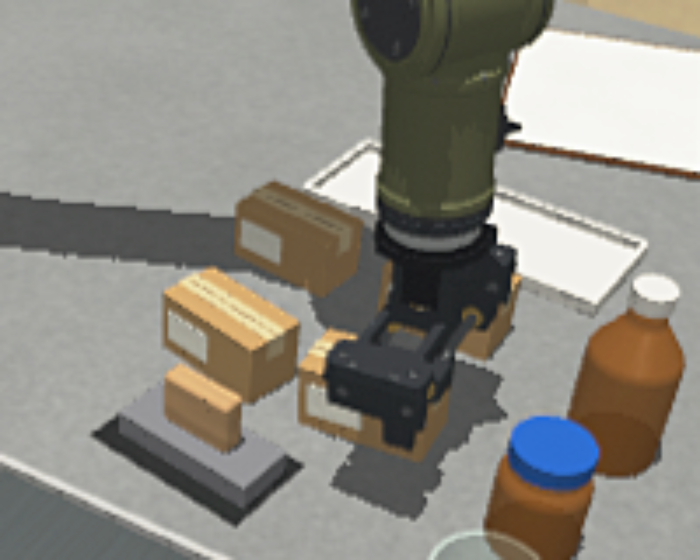

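Call:
{"op": "carry_out", "data": {"commands": [[0, 0, -0.001, 0, 0, 0], [0, 0, -0.002, 0, 0, 0], [0, 0, -0.003, 0, 0, 0], [0, 0, -0.004, 0, 0, 0], [0, 0, -0.004, 0, 0, 0], [0, 0, -0.004, 0, 0, 0]]}}

```text
clock: 25.85
tool_pos: [0.6393, 0.0836, 0.0277]
eef_rot: [0.998, 0.046, 0.039, -0.002]
contact_force: [-0.8, 0.1, -0.8]
opening: 0.613
```

```bash
python3 - <<'E'
from h import *
avg(12);s=st()
E
```

```text
AVG F [ 0.191 -0.203 -1.122] sd [0.63 0.21 0.46] M [ 0.024  0.043 -0.028] T [-1.000e-03 -5.769e+01  7.914e+00 -8.354e+00 -8.400e-02 -3.020e-01
 -1.000e-03]
t 26.45 pos [0.6393 0.0836 0.0276] q [ 0.9982  0.046   0.0391 -0.0015] F [ 0.16 -0.08 -1.59] M [ 0.062  0.042 -0.045] op 0.611
```

Net load is only about 1.1 N with little moment, so this carton (0.607,0.080) is empty. I'll set it back down.

Call:
{"op": "carry_out", "data": {"commands": [[0, 0, 0.002, 0, 0, 0], [0, 0, 0.004, 0, 0, 0], [0.0006, 0, 0.0065, 0, -2, 0], [0.001, 0, 0.009, 0, -3.5, 0], [0.0014, 0, 0.0105, 0, -4.5, 0], [0.0014, 0, 0.0105, 0, -4.5, 0]]}}

```text
clock: 27.05
tool_pos: [0.6419, 0.0838, 0.0171]
eef_rot: [0.999, 0.046, -0.0, 0.0]
contact_force: [-0.8, -0.4, 0.6]
opening: 0.611
```

Call:
{"op": "carry_out", "data": {"commands": [[0, 0, 0, 0, 0, 0], [0, 0, 0, 0, 0, 0], [0, 0, 0, 0, 0, 0], [0, 0, 0, 0, 0, 0], [0, 0, -0.03, 0, 0, 0], [0, 0, -0.07, 0, 0, 0], [0, 0, -0.1, 0, 0, 0], [0, 0, -0.1, 0, 0, 0]], "fingers": 20}}

```text
clock: 27.85
tool_pos: [0.6446, 0.0833, 0.1219]
eef_rot: [0.999, 0.046, 0.004, 0.0]
contact_force: [0.7, -0.2, 0.5]
opening: 0.921
```

```bash
python3 - <<'E'
from h import *
c=np.array([.5913,.2281]);a=np.radians(1.9);g=c+.033*np.array([np.cos(a),np.sin(a)]);print(g)
plan(g[0],g[1],.115,1.9)
p=r.snapshot('top');save(p,'t15')
E
```

```text
[0.62428186 0.22919412]
t 27.85 pos [0.6446 0.0833 0.1219] q [9.989e-01 4.590e-02 4.100e-03 4.000e-04] F [ 0.7  -0.16  0.53] M [ 0.018 -0.06   0.026] op 0.921
yaw now 5.26 q [-0.47  0.93  0.54  1.61 -0.63  0.77 -1.13]
DELTA [-0.0069, -0.1472, 0.0067] W [0.05, -0.47, 3.36] dist 0.147
```

View pics/t15.png

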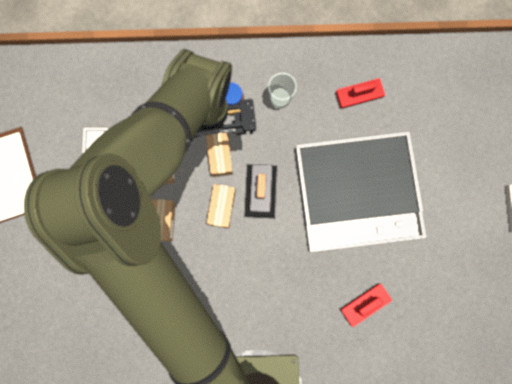

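Call:
{"op": "carry_out", "data": {"commands": [[-0.001, -0.03, 0.002, 0, 0, 0.7], [-0.003, -0.06, 0.004, 0, 0, 1.5], [-0.005, -0.1, 0.006, 0, 0, 2.3], [-0.007, -0.13, 0.006, 0, 0, 3], [-0.008, -0.1465, 0.006, 0, 0, 3.4], [-0.008, -0.1465, 0.025, 0, 0, 3.4], [-0.008, -0.1465, 0.04, 0, 0, 3.4], [-0.008, -0.1465, 0.04, 0, 0, 3.4]]}}

```text
clock: 28.7
tool_pos: [0.6175, 0.228, 0.0738]
eef_rot: [1.0, 0.016, -0.003, 0.001]
contact_force: [0.2, -0.4, -0.3]
opening: 0.92
```

```bash
python3 - <<'E'
from h import *
plan(.6243,.2292,.017,1.9)
p=r.snapshot('wrist');save(p,'w16')
E
```

```text
t 28.7 pos [0.6175 0.228  0.0738] q [ 0.9999  0.016  -0.0033  0.0012] F [ 0.18 -0.4  -0.26] M [-0.002  0.029 -0.075] op 0.92
yaw now 1.83 q [-0.69  1.02  0.54  1.59 -0.7   0.75 -1.37]
DELTA [0.0072, -0.0011, 0.0567] W [0.13, 0.38, -0.07] dist 0.057
```

View pics/w16.png

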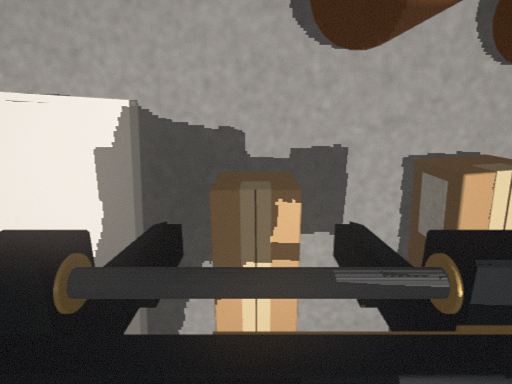

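Call:
{"op": "carry_out", "data": {"commands": [[0.004, -0.001, 0.02, 0, 0, 0], [0.005, -0.001, 0.04, 0, 0, 0], [0.005, -0.001, 0.056, 0, 0, 0], [0.005, -0.001, 0.056, 0, 0, 0], [0.005, -0.001, 0.056, 0, 0, 0]]}}

```text
clock: 29.25
tool_pos: [0.6249, 0.2296, 0.0209]
eef_rot: [1.0, 0.016, -0.0, 0.001]
contact_force: [-0.1, -0.7, 0.4]
opening: 0.922
```

Call:
{"op": "carry_out", "data": {"commands": [[0, 0, 0, 0, 0, 0], [0, 0, 0, 0, 0, 0], [0, 0, 0, 0, 0, 0], [0, 0, 0, 0, 0, 0], [0, 0, 0, 0, 0, 0], [0, 0, 0, 0, 0, 0], [0, 0, 0, 0, 0, 0], [0, 0, 0, 0, 0, 0]], "fingers": 255}}

```text
clock: 30.05
tool_pos: [0.6253, 0.2302, 0.0218]
eef_rot: [1.0, 0.016, 0.0, 0.0]
contact_force: [-0.9, 0.1, 5.0]
opening: 0.607
```

```bash
python3 - <<'E'
from h import *
avg(6);st()
E
```

```text
AVG F [-0.895  0.203  5.454] sd [0.48 0.37 0.44] M [0.037 0.201 0.021] T [ 3.7500e-01 -5.6594e+01  9.4100e+00 -8.7360e+00 -5.0000e-02 -3.7800e-01
 -1.1000e-02]
t 30.35 pos [0.6253 0.2302 0.0217] q [9.999e-01 1.640e-02 2.000e-04 1.000e-04] F [-1.12  0.75  5.37] M [ 0.033  0.167 -0.01 ] op 0.612
```

Call:
{"op": "carry_out", "data": {"commands": [[-0.0003, 0, -0.002, 0, 1, 0], [-0.0006, 0, -0.0035, 0, 2, 0], [-0.001, 0, -0.005, 0, 3, 0], [-0.0014, 0, -0.007, 0, 4.5, 0], [-0.0014, 0, -0.0085, 0, 4.5, 0], [-0.0014, 0, -0.01, 0, 4.5, 0], [-0.0014, 0, -0.01, 0, 4.5, 0], [-0.0014, 0, -0.01, 0, 4.5, 0]]}}

```text
clock: 31.15
tool_pos: [0.6238, 0.2299, 0.0311]
eef_rot: [0.999, 0.016, 0.039, -0.0]
contact_force: [0.4, 0.2, -1.0]
opening: 0.613
```

```bash
python3 - <<'E'
from h import *
avg(12);s=st();print(s['q'])
p=r.snapshot('scene');save(p,'s16');cv2.imwrite('pics/s16a.png',cv2.resize(p['img'][100:260,200:400],None,fx=3.5,fy=3.5))
E
```

```text
AVG F [ 0.033 -0.09  -0.814] sd [0.42 0.41 0.44] M [0.028 0.065 0.004] T [ 0.0000e+00 -5.8726e+01  9.6700e+00 -8.9130e+00 -5.0000e-02 -3.4800e-01
 -1.0000e-03]
t 31.75 pos [0.6237 0.23   0.0312] q [ 9.991e-01  1.640e-02  3.910e-02 -4.000e-04] F [ 0.21 -0.74 -0.51] M [-0.003  0.125 -0.   ] op 0.609
[-0.68271088  1.05258546  0.47295946  1.6568811  -0.78271727  0.54558188
 -1.29727299]
```

View pics/s16a.png

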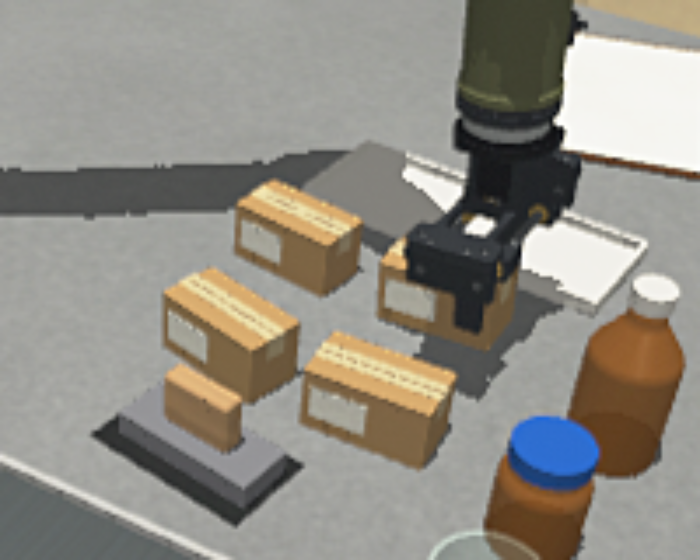

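Call:
{"op": "carry_out", "data": {"commands": [[0, 0, -0.001, 0, 0, 0], [0, 0, -0.002, 0, 0, 0], [0, 0, -0.003, 0, 0, 0], [0, 0, -0.003, 0, 0, 0], [0, 0, -0.003, 0, 0, 0]]}}

```text
clock: 32.3
tool_pos: [0.6234, 0.23, 0.0342]
eef_rot: [0.999, 0.016, 0.039, -0.0]
contact_force: [0.1, 0.2, -0.7]
opening: 0.608
```

```bash
python3 - <<'E'
from h import *
avg(12);s=st()
E
```

```text
AVG F [ 0.019 -0.236 -0.814] sd [0.16 0.38 0.41] M [ 0.017  0.063 -0.025] T [-1.0000e-03 -5.8638e+01  9.6940e+00 -8.9800e+00 -5.1000e-02 -3.4900e-01
 -1.0000e-03]
t 32.9 pos [0.6234 0.23   0.0342] q [ 9.991e-01  1.630e-02  3.910e-02 -4.000e-04] F [-0.13 -0.32 -1.42] M [-0.008  0.068  0.009] op 0.612
```

Steady 0.81 N, so the carton at (0.591,0.228) is empty. I'll lower it and test the last one.

Call:
{"op": "carry_out", "data": {"commands": [[0, 0, 0.003, 0, 0, 0], [0, 0, 0.006, 0, 0, 0], [0.0006, 0, 0.008, 0, -2, 0], [0.001, 0, 0.0105, 0, -3.5, 0], [0.0014, 0, 0.0125, 0, -4.5, 0], [0.0014, 0, 0.013, 0, -4.5, 0], [0.0014, 0, 0.013, 0, -4.5, 0]]}}

```text
clock: 33.6
tool_pos: [0.6261, 0.23, 0.0218]
eef_rot: [1.0, 0.016, -0.0, 0.0]
contact_force: [-1.4, -0.2, 3.3]
opening: 0.609
```

Call:
{"op": "carry_out", "data": {"commands": [[0, 0, 0, 0, 0, 0], [0, 0, 0, 0, 0, 0], [0, 0, 0, 0, 0, 0], [0, 0, 0, 0, 0, 0], [0, 0, -0.03, 0, 0, 0], [0, 0, -0.07, 0, 0, 0], [0, 0, -0.1, 0, 0, 0], [0, 0, -0.1, 0, 0, 0]], "fingers": 20}}

```text
clock: 34.4
tool_pos: [0.6291, 0.2302, 0.1261]
eef_rot: [1.0, 0.016, 0.004, -0.0]
contact_force: [1.0, 0.1, 0.0]
opening: 0.921
```

```bash
python3 - <<'E'
from h import *
c=np.array([.444,.2288]);a=np.radians(-5.3);g=c+.033*np.array([np.cos(a),np.sin(a)]);print(g)
plan(g[0],g[1],.115,-5.3)
E
```

```text
[0.47685892 0.22575177]
t 34.4 pos [0.6291 0.2302 0.1261] q [ 9.999e-01  1.640e-02  4.000e-03 -5.000e-04] F [0.97 0.12 0.01] M [ 0.061 -0.022  0.012] op 0.921
yaw now 1.88 q [-0.71  0.96  0.6   1.54 -0.67  0.84 -1.4 ]
DELTA [-0.1523, -0.0005, 0.0098] W [-0.08, -0.46, 7.18] dist 0.153
```

Call:
{"op": "carry_out", "data": {"commands": [[-0.02, 0, 0.0, 0, 0, 1], [-0.05, 0, 0.002, 0, 0, 2.5], [-0.08, 0, 0.004, 0, 0, 4], [-0.11, 0, 0.006, 0, 0, 5], [-0.135, 0, 0.006, 0, 0, 6], [-0.151, -0.0005, 0.007, 0, 0, 7.2], [-0.151, -0.0005, 0.025, 0, 0, 7.2], [-0.151, -0.0005, 0.045, 0, 0, 7.2], [-0.151, -0.0005, 0.045, 0, 0, 7.2], [-0.151, -0.0005, 0.045, 0, 0, 7.2]]}}

```text
clock: 35.4
tool_pos: [0.4746, 0.2254, 0.0761]
eef_rot: [0.999, -0.047, -0.001, 0.001]
contact_force: [0.6, 0.1, 0.5]
opening: 0.923
```

```bash
python3 - <<'E'
from h import *
plan(.4769,.2258,.02,-5.3)
p=r.snapshot('wrist');save(p,'w17')
E
```

```text
t 35.4 pos [0.4746 0.2254 0.0761] q [ 9.989e-01 -4.660e-02 -7.000e-04  6.000e-04] F [0.58 0.09 0.54] M [ 0.057 -0.025 -0.002] op 0.923
yaw now -5.34 q [-0.79  0.89  0.45  2.   -0.87  0.45 -1.34]
DELTA [0.0023, -0.0007, 0.0561] W [0.08, 0.07, -0.04] dist 0.056
```

View pics/w17.png

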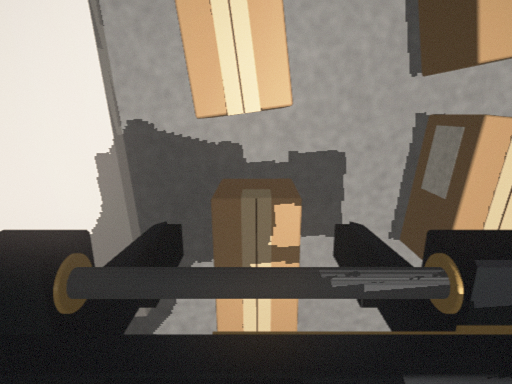

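Call:
{"op": "carry_out", "data": {"commands": [[0.001, -0.001, 0.02, 0, 0, 0], [0.001, -0.001, 0.04, 0, 0, 0], [0.001, -0.001, 0.055, 0, 0, 0], [0.001, -0.001, 0.055, 0, 0, 0], [0.001, -0.001, 0.055, 0, 0, 0]]}}

```text
clock: 35.95
tool_pos: [0.4765, 0.2264, 0.0221]
eef_rot: [0.999, -0.047, 0.0, 0.0]
contact_force: [-0.1, -0.3, 0.0]
opening: 0.923
```

Call:
{"op": "carry_out", "data": {"commands": [[0, 0, 0, 0, 0, 0], [0, 0, 0, 0, 0, 0], [0, 0, 0, 0, 0, 0], [0, 0, 0, 0, 0, 0], [0, 0, 0, 0, 0, 0], [0, 0, 0, 0, 0, 0], [0, 0, 0, 0, 0, 0], [0, 0, 0, 0, 0, 0]], "fingers": 255}}

```text
clock: 36.75
tool_pos: [0.4762, 0.2266, 0.0218]
eef_rot: [0.999, -0.046, 0.0, 0.0]
contact_force: [-0.7, 0.3, 5.5]
opening: 0.611
```

```bash
python3 - <<'E'
from h import *
avg(6);s=st();print(s['q'])
E
```

```text
AVG F [-0.542 -0.293  5.84 ] sd [0.76 0.4  0.44] M [-0.102  0.117  0.11 ] T [  0.213 -48.233   5.683  -3.753  -0.175  -0.176  -0.114]
t 37.05 pos [0.4762 0.2266 0.0218] q [ 9.989e-01 -4.630e-02  2.000e-04  1.000e-04] F [-1.   -0.68  6.01] M [-0.103  0.105  0.151] op 0.615
[-0.7148634   0.96377126  0.31325485  2.00552035 -0.93086676  0.32057822
 -1.29003585]
```

Call:
{"op": "carry_out", "data": {"commands": [[-0.0003, 0, -0.0015, 0, 0.8, 0], [-0.0006, 0, -0.003, 0, 1.6, 0], [-0.001, 0, -0.0045, 0, 2.5, 0], [-0.001, 0, -0.006, 0, 2.5, 0], [-0.001, 0, -0.007, 0, 2.5, 0], [-0.001, 0, -0.007, 0, 2.5, 0], [-0.001, 0, -0.007, 0, 2.5, 0]]}}

```text
clock: 37.75
tool_pos: [0.475, 0.2265, 0.0282]
eef_rot: [0.999, -0.046, 0.022, 0.001]
contact_force: [-0.8, 0.9, -5.8]
opening: 0.611
```

```bash
python3 - <<'E'
from h import *
avg(12);s=st();print(s['q'])
E
```

```text
AVG F [-0.063  0.142 -5.714] sd [0.52 0.56 0.46] M [ 0.012 -0.087  0.007] T [-4.0000e-03 -5.2854e+01  5.9190e+00 -3.8520e+00 -7.0000e-03 -1.1800e-01
 -0.0000e+00]
t 38.35 pos [0.475  0.2266 0.0284] q [ 0.9987 -0.0464  0.0217  0.0013] F [-0.14 -0.53 -6.14] M [ 0.021 -0.124  0.   ] op 0.611
[-0.70971532  0.93899173  0.27167591  2.04278031 -0.93897853  0.23846159
 -1.29227311]
```

Net load is about 5.7 N, so the carton at (0.444,0.229) is full. I'll set it down and regrasp at its centre.

Call:
{"op": "carry_out", "data": {"commands": [[0.0003, 0, 0.003, 0, -0.8, 0], [0.0006, 0, 0.005, 0, -1.6, 0], [0.001, 0, 0.0065, 0, -2.5, 0], [0.001, 0, 0.007, 0, -2.5, 0], [0.001, 0, 0.007, 0, -2.5, 0]]}}

```text
clock: 38.85
tool_pos: [0.4761, 0.2266, 0.0218]
eef_rot: [0.999, -0.046, -0.001, 0.0]
contact_force: [-1.9, -0.1, 2.3]
opening: 0.61
```

Call:
{"op": "carry_out", "data": {"commands": [[0, 0, 0, 0, 0, 0], [0, 0, 0, 0, 0, 0], [0, 0, 0, 0, 0, 0], [0, 0, 0, 0, 0, 0], [-0.01, 0, 0, 0, 0, 0], [-0.02, 0, 0, 0, 0, 0], [-0.03, 0, 0, 0, 0, 0], [-0.032, 0, 0, 0, 0, 0], [-0.032, 0, 0, 0, 0, 0]], "fingers": 20}}

```text
clock: 39.75
tool_pos: [0.4439, 0.2296, 0.0215]
eef_rot: [0.999, -0.046, -0.0, 0.0]
contact_force: [-0.6, -0.0, 0.5]
opening: 0.922
```

Call:
{"op": "carry_out", "data": {"commands": [[0, 0, 0, 0, 0, 0], [0, 0, 0, 0, 0, 0], [0, 0, 0, 0, 0, 0], [0, 0, 0, 0, 0, 0], [0, 0, 0, 0, 0, 0], [0, 0, 0, 0, 0, 0], [0, 0, 0, 0, 0, 0], [0, 0, 0, 0, 0, 0]], "fingers": 255, "grip_force": 50}}

```text
clock: 40.55
tool_pos: [0.4447, 0.2294, 0.0214]
eef_rot: [0.999, -0.047, 0.0, 0.0]
contact_force: [0.4, -1.0, -1.5]
opening: 0.606
```

```bash
python3 - <<'E'
from h import *
s=st();print(s['q'])
p=r.snapshot('scene');save(p,'s18');cv2.imwrite('pics/s18a.png',cv2.resize(p['img'][100:260,200:400],None,fx=3.5,fy=3.5))
E
```

```text
t 40.55 pos [0.4447 0.2294 0.0214] q [ 9.989e-01 -4.650e-02  1.000e-04  4.000e-04] F [ 0.44 -1.01 -1.47] M [-0.006 -0.199  0.004] op 0.606
[-0.69947174  0.9397296   0.21897082  2.08222334 -0.9346343   0.21888267
 -1.30967679]
```

View pics/s18a.png

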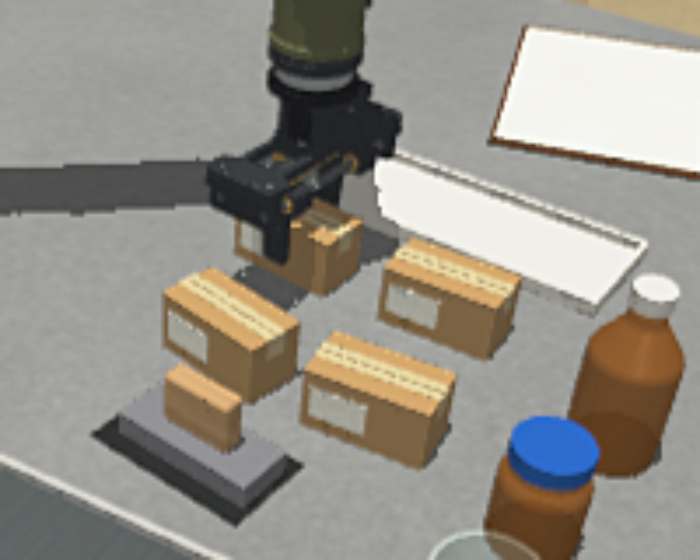

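Call:
{"op": "carry_out", "data": {"commands": [[0, 0, -0.004, 0, 0, 0], [0, 0, -0.012, 0, 0, 0], [0.005, 0, -0.03, 0, 0, 0], [0.01, 0, -0.055, 0, 0, 0], [0.015, 0.005, -0.08, 0, 0, 0], [0.02, 0.01, -0.105, 0, 0, 0], [0.025, 0.02, -0.12, 0, 0, 0], [0.03, 0.03, -0.125, 0, 0, 0], [0.03, 0.03, -0.125, 0, 0, 0]]}}

```text
clock: 41.5
tool_pos: [0.472, 0.195, 0.1471]
eef_rot: [0.999, -0.048, 0.0, 0.001]
contact_force: [0.3, -0.4, -5.9]
opening: 0.608
```

```bash
python3 - <<'E'
from h import *
avg(4);plan(.5496,-.342,.13,4.6)
p=r.snapshot('wrist');save(p,'w19')
E
```

```text
AVG F [-0.504  0.413 -6.043] sd [0.28 0.39 0.26] M [0.062 0.    0.006] T [ 5.420e-01 -4.855e+01  8.731e+00 -8.784e+00  5.000e-02 -1.250e-01
  8.000e-03]
t 41.7 pos [0.4704 0.1975 0.1454] q [ 9.989e-01 -4.600e-02 -1.500e-03  3.000e-04] F [-0.33  0.92 -5.93] M [-0.002  0.037  0.034] op 0.607
yaw now -5.28 q [-0.8   0.76  0.54  2.02 -0.73  0.56 -1.41]
DELTA [0.1286, 0.5299, 0.0155] W [0.03, 0.17, -9.88] dist 0.546
```

View pics/w19.png

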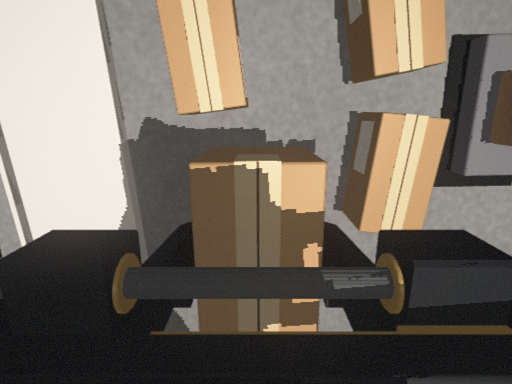

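Call:
{"op": "carry_out", "data": {"commands": [[0.003, 0.01, 0, 0, 0, 0], [0.008, 0.03, 0, 0, 0, 0], [0.015, 0.06, 0, 0, 0, -1], [0.023, 0.095, 0, 0, 0, -2], [0.032, 0.13, 0, 0, 0, -3], [0.04, 0.165, 0, 0, 0, -4], [0.049, 0.2, 0, 0, 0, -5], [0.057, 0.235, 0, 0, 0, -6], [0.066, 0.27, 0, 0, 0, -7], [0.074, 0.305, 0, 0, 0, -8], [0.083, 0.34, 0, 0, 0, -9], [0.091, 0.375, 0, 0, 0, -9.9]]}}

```text
clock: 42.95
tool_pos: [0.5268, -0.1871, 0.1463]
eef_rot: [0.999, 0.04, -0.001, 0.0]
contact_force: [0.7, 0.2, -5.4]
opening: 0.61
```

```bash
python3 - <<'E'
from h import *
plan(.5496,-.342,.12,4.6)
E
```

```text
t 42.95 pos [ 0.5268 -0.1871  0.1463] q [ 9.992e-01  3.990e-02 -6.000e-04  3.000e-04] F [ 0.7   0.16 -5.37] M [ 0.116 -0.086  0.028] op 0.61
yaw now 4.58 q [ 0.02  0.78  0.41  1.87 -0.52  0.6  -0.73]
DELTA [0.0104, 0.1562, 0.0263] W [0.04, 0.07, -0.02] dist 0.159
```

Call:
{"op": "carry_out", "data": {"commands": [[0.003, 0.035, 0, 0, 0, 0], [0.005, 0.07, 0.0, 0, 0, 0], [0.007, 0.1, 0.005, 0, 0, 0], [0.009, 0.125, 0.01, 0, 0, 0], [0.0105, 0.142, 0.02, 0, 0, 0], [0.0105, 0.149, 0.03, 0, 0, 0], [0.0105, 0.149, 0.04, 0, 0, 0], [0.0105, 0.149, 0.05, 0, 0, 0], [0.0105, 0.149, 0.05, 0, 0, 0], [0.0105, 0.149, 0.05, 0, 0, 0]]}}

```text
clock: 43.95
tool_pos: [0.5498, -0.3312, 0.0964]
eef_rot: [0.999, 0.041, -0.0, -0.0]
contact_force: [0.3, 0.4, -5.5]
opening: 0.608
```

```bash
python3 - <<'E'
from h import *
plan(.5496,-.342,.0465,4.6)
p=r.snapshot('wrist');save(p,'w20')
p=r.snapshot('scene');save(p,'s20')
E
```

```text
t 43.95 pos [ 0.5498 -0.3312  0.0964] q [ 9.992e-01  4.060e-02 -4.000e-04 -3.000e-04] F [ 0.31  0.37 -5.46] M [ 0.016 -0.073  0.011] op 0.608
yaw now 4.66 q [ 0.27  0.93  0.38  1.63 -0.49  0.67 -0.59]
DELTA [-0.001, 0.0108, 0.0499] W [-0.04, 0.05, 0.06] dist 0.051
```

View pics/s20.png

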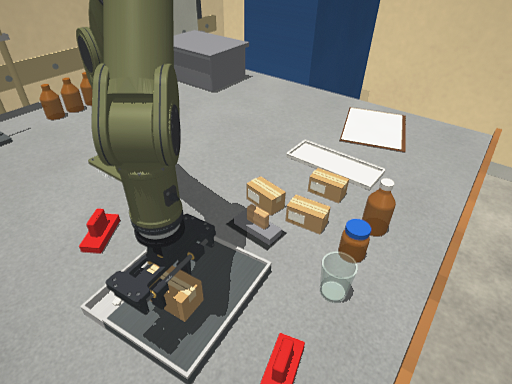

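Call:
{"op": "carry_out", "data": {"commands": [[0, 0.005, 0.015, 0, 0, 0], [-0.001, 0.01, 0.03, 0, 0, 0], [-0.001, 0.0105, 0.04, 0, 0, 0], [-0.001, 0.0105, 0.046, 0, 0, 0], [-0.001, 0.0105, 0.049, 0, 0, 0], [-0.001, 0.0105, 0.0505, 0, 0, 0], [-0.001, 0.0105, 0.0505, 0, 0, 0], [-0.001, 0.0105, 0.0505, 0, 0, 0]]}}

```text
clock: 44.85
tool_pos: [0.5502, -0.3435, 0.0465]
eef_rot: [0.999, 0.04, 0.0, 0.001]
contact_force: [0.0, 0.1, -4.7]
opening: 0.609
```

```bash
python3 - <<'E'
from h import *
plan(.5496,-.342,.0465,4.6)
E
```

```text
t 44.85 pos [ 0.5502 -0.3435  0.0465] q [9.992e-01 4.010e-02 5.000e-04 8.000e-04] F [ 0.03  0.08 -4.68] M [-0.017  0.059  0.004] op 0.609
yaw now 4.59 q [ 0.31  1.    0.34  1.63 -0.52  0.6  -0.56]
DELTA [-0.0004, -0.0015, 0.0] W [0.09, -0.05, -0.01] dist 0.002
```

Call:
{"op": "carry_out", "data": {"commands": [[0, 0, 0.001, 0, 0, 0], [0, 0, 0.002, 0, 0, 0], [0, 0, 0.002, 0, 0, 0], [0, 0, 0.002, 0, 0, 0]]}}

```text
clock: 45.25
tool_pos: [0.5502, -0.3434, 0.0465]
eef_rot: [0.999, 0.04, 0.001, 0.0]
contact_force: [-3.1, 1.5, 10.0]
opening: 0.613
```

Call:
{"op": "carry_out", "data": {"commands": [[0, 0, 0, 0, 0, 0], [0, 0, 0, 0, 0, 0], [0, 0, 0, 0, 0, 0], [0, 0, 0, 0, 0, 0], [0, 0, 0, 0, 0, 0], [0, 0, -0.02, 0, 0, 0], [0, 0, -0.06, 0, 0, 0], [0, 0, -0.09, 0, 0, 0], [0, 0, -0.11, 0, 0, 0], [0, 0, -0.11, 0, 0, 0]], "fingers": 20}}

```text
clock: 46.25
tool_pos: [0.5511, -0.3447, 0.1574]
eef_rot: [0.999, 0.04, 0.002, 0.002]
contact_force: [0.0, 0.0, 0.0]
opening: 0.924
```

```bash
python3 - <<'E'
from h import *
plan(.474,.0785,.15,-10.8)
p=r.snapshot('top');save(p,'t21')
p=r.snapshot('wrist');save(p,'w21')
E
```

```text
t 46.25 pos [ 0.5511 -0.3447  0.1574] q [0.9992 0.0399 0.0023 0.0022] F [0.01 0.04 0.02] M [ 0.004  0.005 -0.024] op 0.924
yaw now 4.57 q [ 0.27  0.86  0.43  1.58 -0.45  0.79 -0.61]
DELTA [-0.0432, -0.428, 0.0052] W [0.23, -0.29, 15.37] dist 0.43
```

View pics/t21.png

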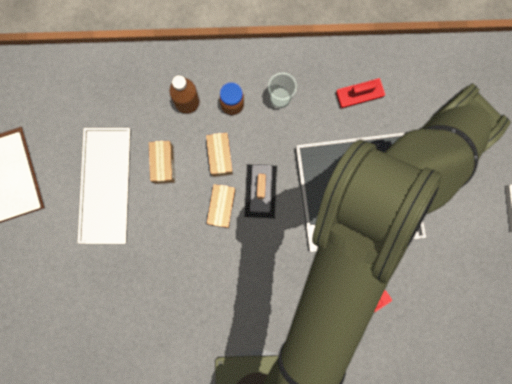

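View pics/w21.png

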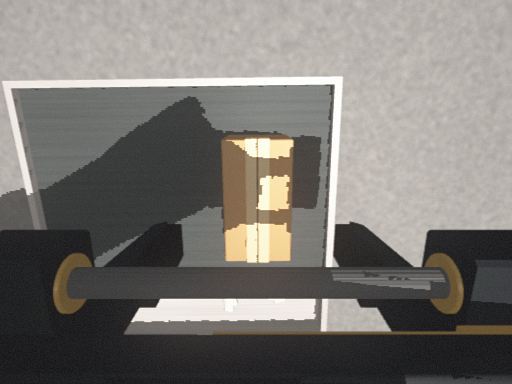

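```bash
cat >> h.py <<'E'
def boxes(p,z=.056):
    im=p['img'];hsv=cv2.cvtColor(im,cv2.COLOR_BGR2HSV)
    m=((hsv[...,0]>8)&(hsv[...,0]<32)&(hsv[...,1]>70)&(hsv[...,2]>135)).astype(np.uint8)
    m=cv2.morphologyEx(m,cv2.MORPH_CLOSE,np.ones((5,5)))
    n,l,s,c=cv2.connectedComponentsWithStats(m)
    for i in range(1,n):
        if s[i,4]<400 or s[i,4]>2000 or s[i,1]<60: continue
        b=cv2.boxPoints(cv2.minAreaRect(np.argwhere(l==i)[:,::-1].astype(np.float32)))
        P=np.array([pix2world(p,u,v,z)[:2] for u,v in b])
        e=[P[1]-P[0],P[2]-P[1]];d=max(e,key=np.linalg.norm);d=d*np.sign(d[0])
        print('box px',c[i].round(0),'A',s[i,4],'xy',P.mean(0).round(4),'yaw',np.degrees(np.arctan2(d[1],d[0])).round(1),'size',[np.linalg.norm(x).round(3) for x in e])
E
python3 - <<'E'
from h import *
p=r.snapshot('top');boxes(p)
E
```

```text
box px [219. 154.] A 625 xy [0.6065 0.0814] yaw 5.8 size [np.float64(0.057), np.float64(0.103)]
box px [160. 160.] A 834 xy [0.5909 0.2281] yaw 3.1 size [np.float64(0.057), np.float64(0.102)]
box px [220. 206.] A 639 xy [0.4745 0.079 ] yaw -11.0 size [np.float64(0.102), np.float64(0.057)]
```

Call:
{"op": "carry_out", "data": {"commands": [[-0.003, -0.03, 0, 0, 0, 1], [-0.007, -0.07, 0, 0, 0, 2], [-0.011, -0.11, 0, 0, 0, 4], [-0.015, -0.15, 0, 0, 0, 6], [-0.019, -0.19, 0, 0, 0, 7], [-0.023, -0.23, 0, 0, 0, 8.5], [-0.027, -0.27, 0, 0, 0, 10], [-0.031, -0.31, 0, 0, 0, 11.5], [-0.035, -0.35, 0, 0, 0, 13], [-0.039, -0.39, 0, 0, 0, 14], [-0.042, -0.42, 0.003, 0, 0, 15.4], [-0.042, -0.427, 0.005, 0, 0, 15.4]], "fingers": 40}}

```text
clock: 47.6
tool_pos: [0.4716, 0.0832, 0.1473]
eef_rot: [0.996, -0.091, -0.002, -0.0]
contact_force: [-0.5, -0.3, -0.5]
opening: 0.84
```

Call:
{"op": "carry_out", "data": {"commands": [[0, 0, 0.03, 0, 0, 0], [0, 0, 0.06, 0, 0, 0], [0, 0, 0.07, 0, 0, 0], [0, 0, 0.07, 0, 0, 0], [0, 0, 0.07, 0, 0, 0]]}}

```text
clock: 48.1
tool_pos: [0.4739, 0.0781, 0.0794]
eef_rot: [0.995, -0.095, 0.0, 0.001]
contact_force: [0.8, 0.1, -0.3]
opening: 0.844
```

```bash
python3 - <<'E'
from h import *
plan(.476,.0787,.022,-10.9)
p=r.snapshot('wrist');save(p,'w22')
E
```

```text
t 48.1 pos [0.4739 0.0781 0.0794] q [ 9.955e-01 -9.500e-02  0.000e+00  6.000e-04] F [ 0.85  0.06 -0.32] M [ 0.024 -0.031  0.055] op 0.844
yaw now -10.9 q [-0.45  0.83  0.32  2.13 -0.86  0.31 -1.16]
DELTA [0.0019, -0.001, 0.0574] W [0.06, -0.01, 0.0] dist 0.057
```

View pics/w22.png

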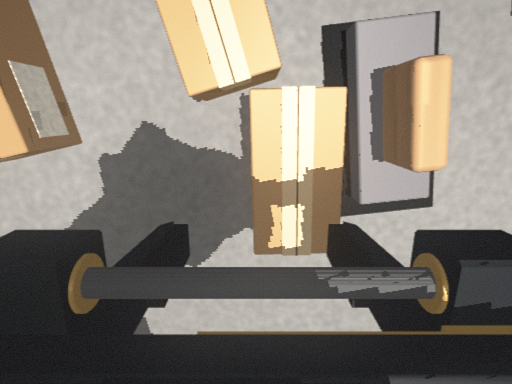

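The carton was knocked and no longer sits where I measured it: it now spans columns 250–346, with its far edge at row 88. Re-measuring.

```bash
cat >> h.py <<'E'
def wpix(p,s,u,v,z):
    Rt=R.from_quat(s['eef_rot']).as_matrix();T=np.array(p['tool_from_camera'])
    o=Rt@T[:3,3]+s['tool_pos'];d=Rt@T[:3,:3]@np.linalg.solve(np.array(p['intrinsics']),[u,v,1])
    return o+d*(z-o[2])/d[2]
E
python3 - <<'E'
from h import *
s=st();p=r.snapshot('wrist')
save(p,'w22b')
c=[(250,90),(346,87),(253,253),(341,253)]
P=np.array([wpix(p,s,u,v,.056)[:2] for u,v in c]);print(P.round(4).tolist(),P.mean(0))
d=P[0]-P[2]+P[1]-P[3];print(np.degrees(np.arctan2(d[1],d[0])),np.linalg.norm(P[0]-P[1]),np.linalg.norm(P[0]-P[2]))
# scraper block top z=.024 corners
for u,v in [(345,27),(352,207),(438,12),(432,197)]: print('scr',wpix(p,s,u,v,.024)[:2].round(4))
p=r.snapshot('top');boxes(p);cv2.imwrite('pics/t22.png',cv2.resize(p['img'][120:260,140:290],None,fx=4,fy=4,interpolation=cv2.INTER_CUBIC))
E
```

```text
t 48.15 pos [0.4742 0.0784 0.0798] q [ 9.955e-01 -9.480e-02  5.000e-04  4.000e-04] F [-0.23  0.38 -0.52] M [0.089 0.007 0.004] op 0.843
[[0.5512, 0.0685], [0.5428, 0.0165], [0.4548, 0.0857], [0.4442, 0.031]] [0.49823485 0.05040785]
-9.250845605181583 0.052677038559925865 0.09797481985468559
scr [0.579  0.0036]
scr [0.4613 0.0121]
scr [ 0.5765 -0.0534]
scr [ 0.458  -0.0449]
box px [220. 150.] A 497 xy [0.6077 0.0817] yaw 5.8 size [np.float64(0.057), np.float64(0.101)]
box px [160. 155.] A 447 xy [0.6067 0.2285] yaw 3.3 size [np.float64(0.059), np.float64(0.07)]
box px [391. 170.] A 664 xy [ 0.5529 -0.3499] yaw 4.3 size [np.float64(0.059), np.float64(0.107)]
box px [275. 367.] A 436 xy [ 0.0951 -0.0363] yaw 62.7 size [np.float64(0.053), np.float64(0.144)]
```

View pics/t22.png

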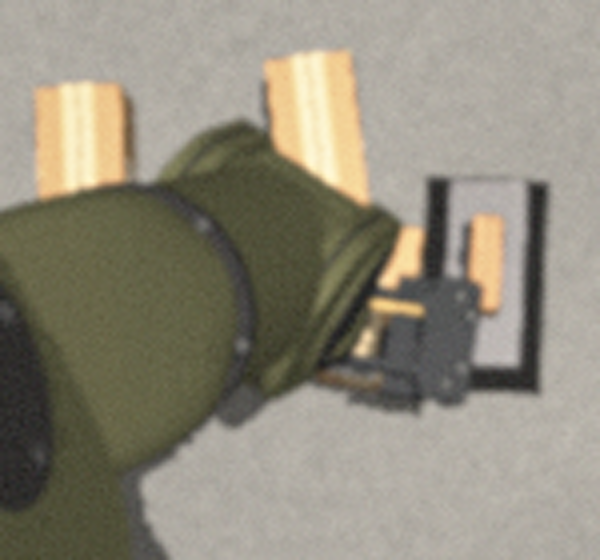

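```bash
python3 - <<'E'
from h import *
plan(.498,.0495,.085,-10.2)
E
```

```text
t 48.25 pos [0.4743 0.0789 0.08  ] q [ 9.955e-01 -9.440e-02  8.000e-04  2.000e-04] F [-0.    0.23  1.12] M [0.062 0.045 0.059] op 0.843
yaw now -10.84 q [-0.45  0.83  0.32  2.13 -0.86  0.31 -1.16]
DELTA [0.0288, 0.0244, -0.005] W [0.02, -0.09, -0.64] dist 0.038
```

Call:
{"op": "carry_out", "data": {"commands": [[0, 0, -0.008, 0, 0, 0], [0.01, 0.008, -0.008, 0, 0, 0], [0.02, 0.017, -0.008, 0, 0, -0.6], [0.0288, 0.0244, -0.006, 0, 0, -0.6], [0.0288, 0.0244, -0.005, 0, 0, -0.6], [0.0288, 0.0244, -0.005, 0, 0, -0.6], [0.0288, 0.0244, -0.005, 0, 0, -0.6]], "fingers": 62}}

```text
clock: 48.95
tool_pos: [0.4967, 0.0501, 0.0837]
eef_rot: [0.996, -0.089, -0.001, 0.0]
contact_force: [-0.2, 0.8, -0.4]
opening: 0.756
```

```bash
python3 - <<'E'
from h import *
plan(.498,.0495,.03,-10.2)
p=r.snapshot('wrist');save(p,'w23')
p=r.snapshot('scene');save(p,'s23');cv2.imwrite('pics/s23a.png',cv2.resize(p['img'][100:260,200:400],None,fx=3.5,fy=3.5))
E
```

```text
t 48.95 pos [0.4967 0.0501 0.0837] q [ 9.96e-01 -8.90e-02 -8.00e-04  1.00e-04] F [-0.23  0.79 -0.39] M [ 0.054  0.043 -0.009] op 0.756
yaw now -10.21 q [-0.41  0.84  0.36  2.08 -0.81  0.37 -1.13]
DELTA [0.0014, 0.0003, 0.0537] W [0.02, 0.09, -0.01] dist 0.054
```

View pics/w23.png

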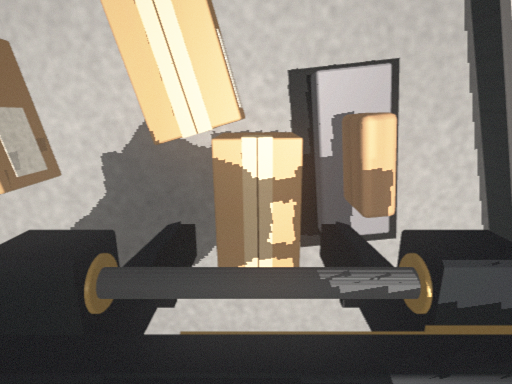

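View pics/s23a.png

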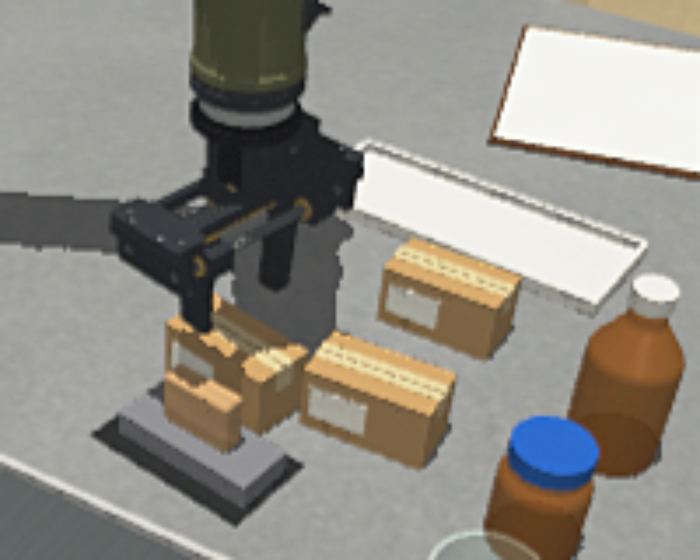

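Call:
{"op": "carry_out", "data": {"commands": [[0.001, 0, 0.02, 0, 0, 0], [0.001, 0, 0.04, 0, 0, 0], [0.001, 0, 0.052, 0, 0, 0], [0.001, 0, 0.052, 0, 0, 0], [0.001, 0, 0.052, 0, 0, 0]]}}

```text
clock: 49.55
tool_pos: [0.4981, 0.0496, 0.0322]
eef_rot: [0.996, -0.089, -0.0, 0.0]
contact_force: [0.1, -0.1, -0.0]
opening: 0.758
```

Call:
{"op": "carry_out", "data": {"commands": [[0, 0, 0, 0, 0, 0], [0, 0, 0, 0, 0, 0], [0, 0, 0, 0, 0, 0], [0, 0, 0, 0, 0, 0], [0, 0, 0, 0, 0, 0], [0, 0, 0, 0, 0, 0], [0, 0, 0, 0, 0, 0]], "fingers": 255, "grip_force": 50}}

```text
clock: 50.25
tool_pos: [0.4987, 0.0498, 0.0327]
eef_rot: [0.996, -0.089, 0.0, -0.0]
contact_force: [0.1, 1.3, 6.7]
opening: 0.605
```

```bash
python3 - <<'E'
from h import *
st()
p=r.snapshot('scene');save(p,'s24');cv2.imwrite('pics/s24a.png',cv2.resize(p['img'][100:260,200:400],None,fx=3.5,fy=3.5))
E
```

```text
t 50.25 pos [0.4987 0.0498 0.0327] q [ 9.96e-01 -8.89e-02  4.00e-04 -0.00e+00] F [0.05 1.34 6.74] M [0.093 0.102 0.029] op 0.605
```

View pics/s24a.png

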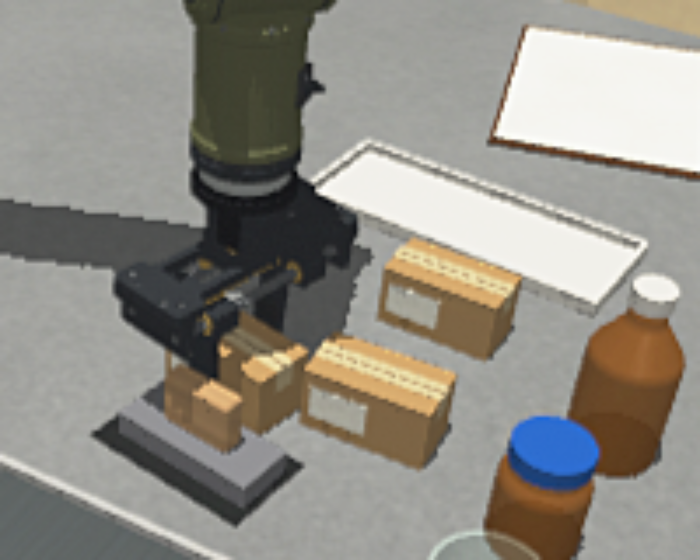

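Call:
{"op": "carry_out", "data": {"commands": [[-0.001, 0, -0.004, 0, 0, 0], [-0.002, 0, -0.012, 0, 0, 0], [-0.003, 0, -0.03, 0, 0, 0], [-0.003, 0, -0.055, 0, 0, 0], [-0.003, 0, -0.08, 0, 0, 0], [-0.003, 0, -0.1, 0, 0, 0], [-0.003, 0, -0.115, 0, 0, 0], [-0.003, 0, -0.115, 0, 0, 0], [-0.003, 0, -0.115, 0, 0, 0]]}}

```text
clock: 51.2
tool_pos: [0.4948, 0.0504, 0.1468]
eef_rot: [0.996, -0.089, -0.0, 0.0]
contact_force: [0.1, -0.8, -6.0]
opening: 0.613
```

```bash
python3 - <<'E'
from h import *
avg(3);plan(.5338,-.2078,.13,4.6)
p=r.snapshot('wrist');save(p,'w25')
E
```

```text
AVG F [ 0.083 -0.195 -4.599] sd [0.56 0.46 0.44] M [ 0.032  0.014 -0.02 ] T [-1.0600e-01 -4.6903e+01  7.6700e+00 -8.2780e+00 -1.2000e-02 -7.6000e-02
  1.0000e-03]
t 51.35 pos [0.4945 0.0502 0.1462] q [ 9.96e-01 -8.91e-02 -1.20e-03  4.00e-04] F [ 0.52  0.22 -4.29] M [ 0.04  -0.    -0.052] op 0.606
yaw now -10.23 q [-0.5   0.74  0.51  2.05 -0.72  0.53 -1.21]
DELTA [0.0845, 0.2469, 0.0162] W [0.04, 0.13, -14.83] dist 0.261
```

View pics/w25.png

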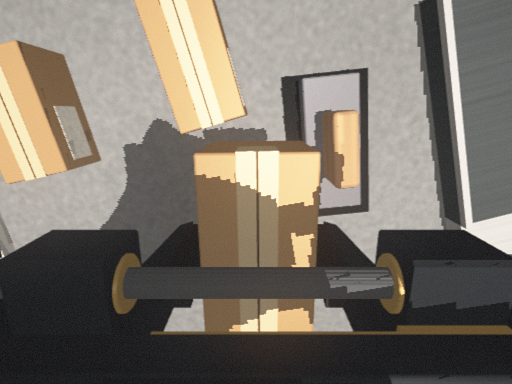

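Call:
{"op": "carry_out", "data": {"commands": [[0.003, 0.01, 0, 0, 0, -0.5], [0.01, 0.03, 0, 0, 0, -2], [0.02, 0.06, 0, 0, 0, -4], [0.031, 0.09, 0, 0, 0, -6], [0.041, 0.12, 0, 0, 0, -8], [0.051, 0.15, 0, 0, 0, -10], [0.062, 0.18, 0, 0, 0, -12], [0.072, 0.21, 0, 0, 0, -13.5], [0.08, 0.235, 0.005, 0, 0, -14.8], [0.0845, 0.245, 0.015, 0, 0, -14.8], [0.0845, 0.245, 0.025, 0, 0, -14.8], [0.0845, 0.245, 0.025, 0, 0, -14.8]]}}

```text
clock: 52.6
tool_pos: [0.5334, -0.2036, 0.1198]
eef_rot: [0.999, 0.04, -0.002, -0.002]
contact_force: [-1.3, 0.2, -4.4]
opening: 0.608
```

```bash
python3 - <<'E'
from h import *
p=r.snapshot('wrist');save(p,'w26')
plan(.5338,-.2078,.0577,4.6)
E
```

```text
t 52.65 pos [ 0.5339 -0.2032  0.1206] q [ 0.9992  0.0408 -0.0019 -0.0015] F [-0.06  1.17 -4.5 ] M [ 0.101 -0.033  0.04 ] op 0.607
yaw now 4.68 q [ 0.06  0.83  0.39  1.84 -0.53  0.58 -0.69]
DELTA [-0.0003, 0.0047, 0.0629] W [-0.19, 0.21, 0.08] dist 0.063
```

View pics/w26.png

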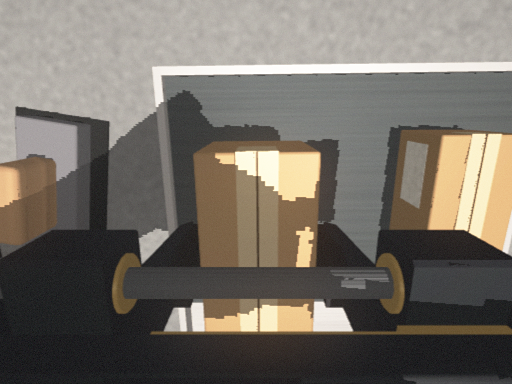

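Call:
{"op": "carry_out", "data": {"commands": [[0, 0.002, 0.02, 0, 0, 0], [0, 0.004, 0.04, 0, 0, 0], [0, 0.0045, 0.054, 0, 0, 0], [0, 0.0045, 0.06, 0, 0, 0], [0, 0.0045, 0.0625, 0, 0, 0], [0, 0.0045, 0.064, 0, 0, 0], [0, 0.0045, 0.065, 0, 0, 0], [0, 0.0045, 0.065, 0, 0, 0], [0, 0.0045, 0.065, 0, 0, 0]]}}

```text
clock: 53.55
tool_pos: [0.5358, -0.2107, 0.0578]
eef_rot: [0.999, 0.04, 0.0, 0.0]
contact_force: [0.2, 0.1, -2.0]
opening: 0.607
```

```bash
python3 - <<'E'
from h import *
st()
E
```

```text
t 53.55 pos [ 0.5358 -0.2107  0.0578] q [9.992e-01 3.990e-02 4.000e-04 4.000e-04] F [ 0.16  0.07 -2.04] M [0.143 0.055 0.   ] op 0.607
```

Call:
{"op": "carry_out", "data": {"commands": [[0, 0, 0.001, 0, 0, 0], [0, 0, 0.001, 0, 0, 0], [0, 0, 0.001, 0, 0, 0]]}}

```text
clock: 53.85
tool_pos: [0.5358, -0.2106, 0.0577]
eef_rot: [0.999, 0.04, 0.001, 0.0]
contact_force: [-1.2, 1.6, 8.0]
opening: 0.608
```

Call:
{"op": "carry_out", "data": {"commands": [[0, 0, 0, 0, 0, 0], [0, 0, 0, 0, 0, 0], [0, 0, 0, 0, 0, 0], [0, 0, 0, 0, 0, 0], [0, 0, 0, 0, 0, 0], [0, 0, -0.02, 0, 0, 0], [0, 0, -0.06, 0, 0, 0], [0, 0, -0.09, 0, 0, 0], [0, 0, -0.11, 0, 0, 0], [0, 0, -0.11, 0, 0, 0]], "fingers": 40}}

```text
clock: 54.85
tool_pos: [0.537, -0.2115, 0.1688]
eef_rot: [0.999, 0.04, 0.002, 0.002]
contact_force: [-0.5, -1.2, 0.1]
opening: 0.839
```

```bash
python3 - <<'E'
from h import *
p=r.snapshot('wrist');save(p,'w27')
p=r.snapshot('scene');save(p,'s27')
plan(.6065,.0815,.14,5.5)
p=r.snapshot('top');save(p,'t27');boxes(p)
E
```

```text
t 54.95 pos [ 0.5353 -0.2102  0.1659] q [ 9.992e-01  4.010e-02 -2.000e-04  1.000e-04] F [-0.89  0.08 -0.8 ] M [0.04  0.026 0.031] op 0.843
yaw now 4.59 q [ 0.04  0.77  0.44  1.81 -0.5   0.68 -0.72]
DELTA [0.0943, -0.2851, 0.0258] W [0.02, 0.02, -0.91] dist 0.301
box px [219. 153.] A 871 xy [0.6067 0.0808] yaw 5.8 size [np.float64(0.056), np.float64(0.102)]
box px [160. 161.] A 880 xy [0.5917 0.2285] yaw 3.8 size [np.float64(0.057), np.float64(0.103)]
```

View pics/w27.png

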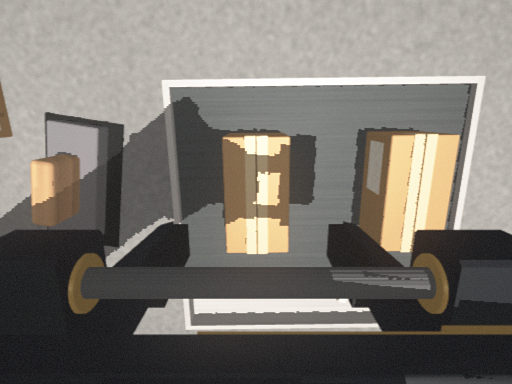

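View pics/s27.png

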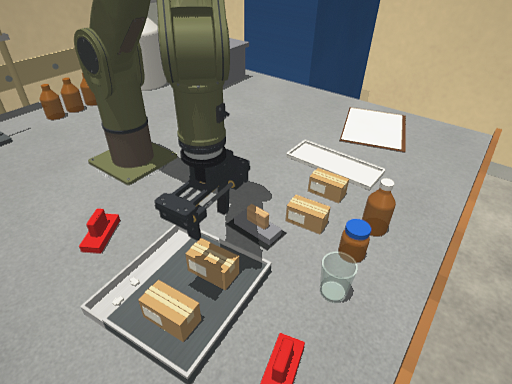

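Both full cartons stand on the plate, at scene (212,265) and (170,310). Next the empties go to the tray, starting with (0.607,0.081).

Call:
{"op": "carry_out", "data": {"commands": [[0.01, -0.03, 0, 0, 0, 0], [0.022, -0.065, 0, 0, 0, 0], [0.035, -0.105, 0, 0, 0, 0], [0.048, -0.145, 0, 0, 0, 0], [0.06, -0.185, 0.005, 0, 0, 0], [0.075, -0.225, 0.01, 0, 0, 0], [0.087, -0.26, 0.02, 0, 0, -1], [0.0935, -0.284, 0.035, 0, 0, -1], [0.0935, -0.284, 0.06, 0, 0, -1], [0.0935, -0.284, 0.085, 0, 0, -1], [0.0935, -0.284, 0.085, 0, 0, -1], [0.0935, -0.284, 0.085, 0, 0, -1]], "fingers": 25}}

```text
clock: 56.2
tool_pos: [0.6052, 0.0795, 0.0801]
eef_rot: [0.999, 0.048, -0.001, 0.001]
contact_force: [0.0, -0.1, 0.3]
opening: 0.894
```

```bash
python3 - <<'E'
from h import *
plan(.6065,.0815,.022,5.5)
p=r.snapshot('wrist');save(p,'w28')
E
```

```text
t 56.2 pos [0.6052 0.0795 0.0801] q [ 9.988e-01  4.830e-02 -1.300e-03  5.000e-04] F [ 0.01 -0.06  0.32] M [ 0.024 -0.045  0.   ] op 0.894
yaw now 5.54 q [-0.44  0.94  0.43  1.74 -0.63  0.61 -1.11]
DELTA [0.0017, -0.0019, 0.0581] W [0.05, 0.15, 0.04] dist 0.058
```

View pics/w28.png

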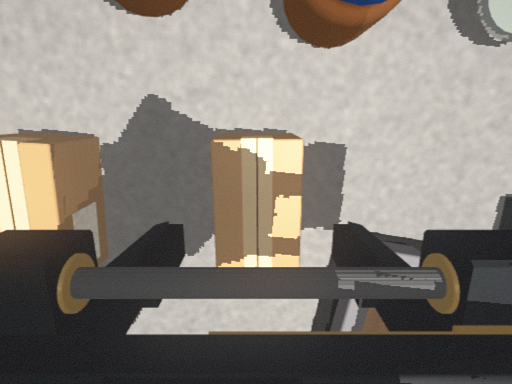

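Call:
{"op": "carry_out", "data": {"commands": [[0, -0.001, 0.02, 0, 0, 0], [0, -0.001, 0.04, 0, 0, 0], [0, -0.001, 0.056, 0, 0, 0], [0, -0.001, 0.056, 0, 0, 0], [0, -0.001, 0.056, 0, 0, 0]]}}

```text
clock: 56.75
tool_pos: [0.6062, 0.0807, 0.0255]
eef_rot: [0.999, 0.048, 0.0, 0.0]
contact_force: [0.4, 0.4, -0.5]
opening: 0.903
```

Call:
{"op": "carry_out", "data": {"commands": [[0, 0, 0, 0, 0, 0], [0, 0, 0, 0, 0, 0], [0, 0, 0, 0, 0, 0], [0, 0, 0, 0, 0, 0], [0, 0, 0, 0, 0, 0], [0, 0, 0, 0, 0, 0], [0, 0, 0, 0, 0, 0], [0, 0, 0, 0, 0, 0]], "fingers": 255, "grip_force": 30}}

```text
clock: 57.55
tool_pos: [0.6061, 0.0809, 0.0255]
eef_rot: [0.999, 0.049, 0.0, 0.0]
contact_force: [-0.8, 0.1, 5.6]
opening: 0.611
```

```bash
python3 - <<'E'
from h import *
plan(.47,.3805,.15,-1.2)
E
```

```text
t 57.55 pos [0.6061 0.0809 0.0255] q [9.988e-01 4.870e-02 2.000e-04 3.000e-04] F [-0.79  0.05  5.62] M [-0.079  0.183  0.061] op 0.611
yaw now 5.58 q [-0.41  1.01  0.37  1.75 -0.67  0.51 -1.07]
DELTA [-0.1063, -0.3113, -0.1247] W [0.03, -0.03, 6.78] dist 0.352
```

Call:
{"op": "carry_out", "data": {"commands": [[0, 0, -0.005, 0, 0, 0], [0, 0, -0.02, 0, 0, 0], [0, 0, -0.045, 0, 0, 0], [0, 0, -0.075, 0, 0, 0], [-0.003, -0.01, -0.1, 0, 0, 0], [-0.01, -0.03, -0.12, 0, 0, 1], [-0.02, -0.06, -0.125, 0, 0, 2], [-0.033, -0.095, -0.125, 0, 0, 3], [-0.044, -0.13, -0.125, 0, 0, 4], [-0.056, -0.165, -0.125, 0, 0, 5], [-0.068, -0.2, -0.125, 0, 0, 6], [-0.08, -0.235, -0.125, 0, 0, 6.8]]}}

```text
clock: 58.75
tool_pos: [0.5024, 0.3086, 0.1507]
eef_rot: [1.0, -0.011, -0.0, 0.0]
contact_force: [1.1, -0.1, -0.9]
opening: 0.611
```

Call:
{"op": "carry_out", "data": {"commands": [[-0.01, -0.03, 0, 0, 0, 0], [-0.019, -0.055, 0, 0, 0, 0], [-0.025, -0.072, 0, 0, 0, 0], [-0.026, -0.076, 0, 0, 0, 0], [-0.026, -0.076, 0.02, 0, 0, 0], [-0.026, -0.076, 0.04, 0, 0, 0], [-0.026, -0.076, 0.04, 0, 0, 0], [-0.026, -0.076, 0.04, 0, 0, 0]]}}

```text
clock: 59.55
tool_pos: [0.4796, 0.3826, 0.1104]
eef_rot: [1.0, -0.011, -0.0, 0.001]
contact_force: [-0.3, -0.2, -1.6]
opening: 0.612
```

```bash
python3 - <<'E'
from h import *
plan(.47,.3805,.0305,-1.2)
p=r.snapshot('wrist');save(p,'w29')
p=r.snapshot('scene');save(p,'s29');cv2.imwrite('pics/s29a.png',cv2.resize(p['img'][100:260,220:420],None,fx=3.5,fy=3.5))
E
```

```text
t 59.55 pos [0.4796 0.3826 0.1104] q [ 9.999e-01 -1.150e-02 -0.000e+00  7.000e-04] F [-0.26 -0.18 -1.63] M [ 0.055 -0.006  0.004] op 0.612
yaw now -1.31 q [-1.05  0.93  0.57  1.73 -0.72  0.71 -1.69]
DELTA [-0.0095, 0.0022, 0.0799] W [0.08, 0.0, -0.11] dist 0.08
```

View pics/w29.png

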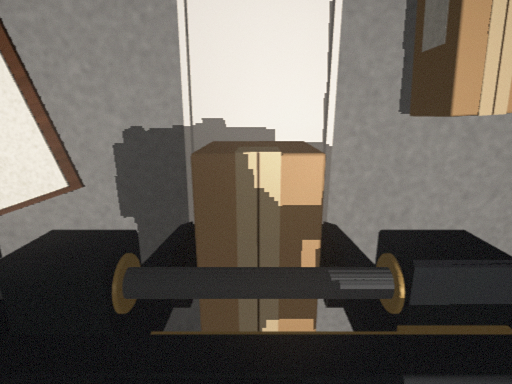

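View pics/s29a.png

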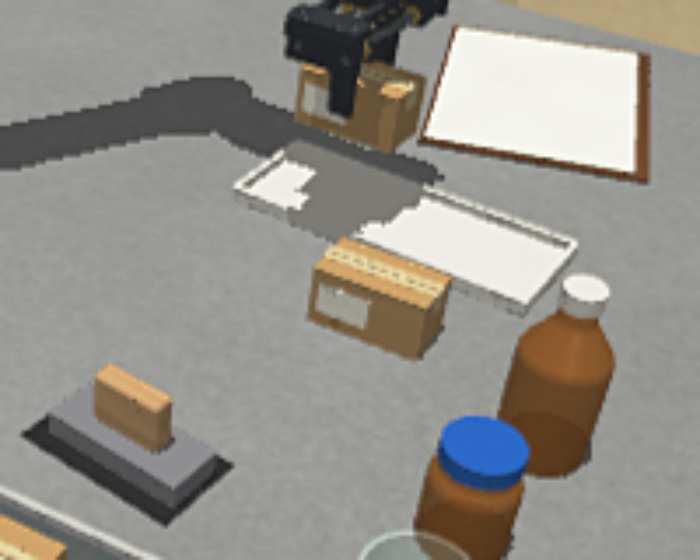

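Call:
{"op": "carry_out", "data": {"commands": [[-0.005, 0.001, 0.01, 0, 0, 0], [-0.009, 0.001, 0.03, 0, 0, 0], [-0.0095, 0.001, 0.05, 0, 0, 0], [-0.0095, 0.001, 0.065, 0, 0, 0], [-0.0095, 0.001, 0.075, 0, 0, 0], [-0.0095, 0.001, 0.079, 0, 0, 0], [-0.0095, 0.001, 0.081, 0, 0, 0], [-0.0095, 0.001, 0.081, 0, 0, 0], [-0.0095, 0.001, 0.081, 0, 0, 0]]}}

```text
clock: 60.55
tool_pos: [0.469, 0.3825, 0.0305]
eef_rot: [1.0, -0.011, -0.001, 0.0]
contact_force: [-5.3, -1.6, 9.6]
opening: 0.612
```

```bash
python3 - <<'E'
from h import *
avg(3);st()
E
```

```text
AVG F [-4.333 -1.945  9.627] sd [0.19 0.2  0.65] M [-0.512  0.86  -0.023] T [ 7.990e-01 -5.108e+01  8.486e+00 -8.648e+00 -3.500e-01 -1.419e+00
  2.400e-02]
t 60.7 pos [0.469  0.3825 0.0305] q [ 9.999e-01 -1.080e-02 -7.000e-04  0.000e+00] F [-4.08 -1.69  8.83] M [-0.472  0.875 -0.031] op 0.606
```

Contact on the tray floor. Releasing.

Call:
{"op": "carry_out", "data": {"commands": [[0, 0, 0, 0, 0, 0], [0, 0, 0, 0, 0, 0], [0, 0, 0, 0, 0, 0], [0, 0, 0, 0, 0, 0], [0, 0, 0, 0, 0, 0], [0, 0, -0.02, 0, 0, 0], [0, 0, -0.06, 0, 0, 0], [0, 0, -0.09, 0, 0, 0], [0, 0, -0.11, 0, 0, 0], [0, 0, -0.11, 0, 0, 0]], "fingers": 25}}

```text
clock: 61.7
tool_pos: [0.4714, 0.3837, 0.1416]
eef_rot: [1.0, -0.011, 0.002, -0.001]
contact_force: [0.6, 0.2, 0.1]
opening: 0.903
```

```bash
python3 - <<'E'
from h import *
p=r.snapshot('wrist');save(p,'w30')
p=r.snapshot('top');boxes(p);save(p,'t30')
plan(.591,.228,.14,2.5)
E
```

```text
box px [160. 161.] A 877 xy [0.5912 0.2286] yaw -0.2 size [np.float64(0.056), np.float64(0.102)]
box px [392. 168.] A 864 xy [ 0.5535 -0.3504] yaw 5.2 size [np.float64(0.058), np.float64(0.107)]
box px [337. 176.] A 700 xy [ 0.5408 -0.2139] yaw 4.8 size [np.float64(0.058), np.float64(0.106)]
t 61.8 pos [0.4692 0.3831 0.1386] q [ 9.999e-01 -1.060e-02 -3.000e-04  1.000e-04] F [-0.92  0.57 -0.12] M [ 0.033  0.051 -0.064] op 0.901
yaw now -1.21 q [-1.08  0.88  0.6   1.74 -0.7   0.75 -1.71]
DELTA [0.125, 0.1525, -0.0014] W [0.02, 0.03, -3.71] dist 0.197
```

View pics/w30.png

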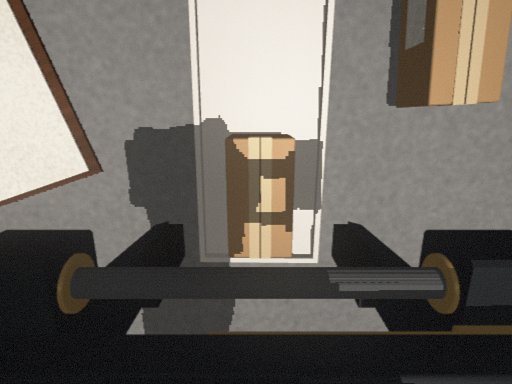

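View pics/t30.png

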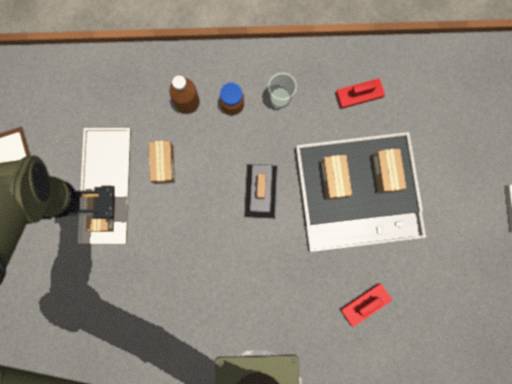

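Call:
{"op": "carry_out", "data": {"commands": [[0.02, 0.025, 0, 0, 0, 0], [0.045, 0.055, 0, 0, 0, -1], [0.07, 0.085, 0, 0, 0, -2], [0.095, 0.115, 0, 0, 0, -3], [0.115, 0.14, 0, 0, 0, -3], [0.124, 0.153, 0, 0, 0, -3.3], [0.124, 0.153, 0.03, 0, 0, -3.3], [0.124, 0.153, 0.058, 0, 0, -3.3], [0.124, 0.153, 0.058, 0, 0, -3.3], [0.124, 0.153, 0.058, 0, 0, -3.3]]}}

```text
clock: 62.8
tool_pos: [0.5892, 0.228, 0.0802]
eef_rot: [1.0, 0.019, -0.001, 0.0]
contact_force: [0.6, 0.1, -0.3]
opening: 0.902
```

```bash
python3 - <<'E'
from h import *
plan(.591,.2285,.022,2)
p=r.snapshot('wrist');save(p,'w31')
E
```

```text
t 62.8 pos [0.5892 0.228  0.0802] q [ 9.998e-01  1.860e-02 -1.200e-03  4.000e-04] F [ 0.62  0.13 -0.28] M [0.066 0.021 0.064] op 0.902
yaw now 2.13 q [-0.7   0.97  0.5   1.68 -0.68  0.68 -1.38]
DELTA [0.002, -0.0005, 0.0582] W [0.04, 0.14, 0.13] dist 0.058
```

View pics/w31.png

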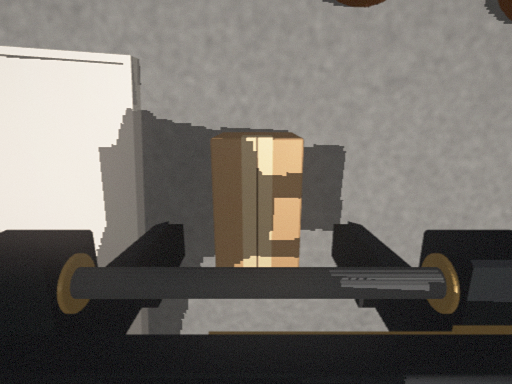

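Call:
{"op": "carry_out", "data": {"commands": [[0, -0.001, 0.02, 0, 0, 0], [0, -0.001, 0.04, 0, 0, 0], [0, -0.001, 0.056, 0, 0, 0], [0, -0.001, 0.056, 0, 0, 0], [0, -0.001, 0.056, 0, 0, 0]]}}

```text
clock: 63.35
tool_pos: [0.5906, 0.2283, 0.0256]
eef_rot: [1.0, 0.018, 0.0, 0.0]
contact_force: [-0.1, -0.0, -0.2]
opening: 0.904
```

Call:
{"op": "carry_out", "data": {"commands": [[0, 0, 0, 0, 0, 0], [0, 0, 0, 0, 0, 0], [0, 0, 0, 0, 0, 0], [0, 0, 0, 0, 0, 0], [0, 0, 0, 0, 0, 0], [0, 0, 0, 0, 0, 0], [0, 0, 0, 0, 0, 0], [0, 0, 0, 0, 0, 0]], "fingers": 255}}

```text
clock: 64.15
tool_pos: [0.5904, 0.2284, 0.0254]
eef_rot: [1.0, 0.018, 0.0, 0.0]
contact_force: [-0.7, -0.4, 5.4]
opening: 0.612
```

```bash
python3 - <<'E'
from h import *
plan(.61,.38,.14,-1.2)
E
```

```text
t 64.15 pos [0.5904 0.2284 0.0254] q [9.998e-01 1.810e-02 2.000e-04 1.000e-04] F [-0.65 -0.43  5.45] M [0.061 0.206 0.046] op 0.612
yaw now 2.08 q [-0.67  1.05  0.44  1.68 -0.73  0.58 -1.34]
DELTA [0.0251, -0.1508, -0.1146] W [0.01, -0.02, 3.28] dist 0.191
```

Call:
{"op": "carry_out", "data": {"commands": [[0, 0, -0.005, 0, 0, 0], [0, 0, -0.02, 0, 0, 0], [0, 0, -0.045, 0, 0, 0], [0, -0.005, -0.07, 0, 0, 0], [0.003, -0.02, -0.08, 0, 0, 0.5], [0.008, -0.05, -0.08, 0, 0, 1], [0.013, -0.08, -0.08, 0, 0, 2], [0.018, -0.11, -0.08, 0, 0, 3], [0.022, -0.135, -0.08, 0, 0, 3.3], [0.024, -0.15, -0.08, 0, 0, 3.3], [0.024, -0.15, -0.08, 0, 0, 3.3], [0.024, -0.15, -0.08, 0, 0, 3.3]]}}

```text
clock: 65.35
tool_pos: [0.6086, 0.3781, 0.1052]
eef_rot: [1.0, -0.011, -0.0, 0.001]
contact_force: [-0.2, -0.2, -1.0]
opening: 0.613
```

```bash
python3 - <<'E'
from h import *
plan(.61,.38,.0304,-1.2)
p=r.snapshot('wrist');save(p,'w32')
p=r.snapshot('scene');save(p,'s32');cv2.imwrite('pics/s32a.png',cv2.resize(p['img'][100:260,220:420],None,fx=3.5,fy=3.5))
E
```

```text
t 65.35 pos [0.6086 0.3781 0.1052] q [ 9.999e-01 -1.080e-02 -1.000e-04  9.000e-04] F [-0.24 -0.18 -1.  ] M [0.023 0.021 0.027] op 0.613
yaw now -1.23 q [-0.89  1.05  0.6   1.37 -0.67  0.92 -1.71]
DELTA [0.0014, -0.0021, 0.0748] W [0.1, 0.01, -0.03] dist 0.075
```

View pics/w32.png

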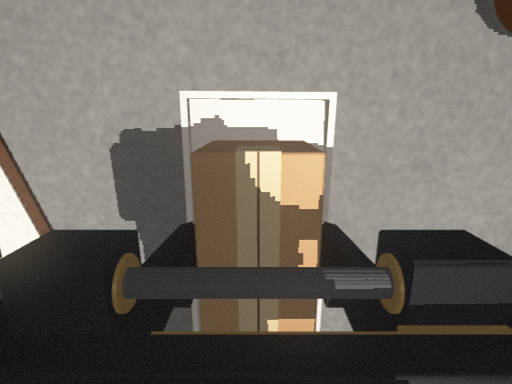

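View pics/s32a.png

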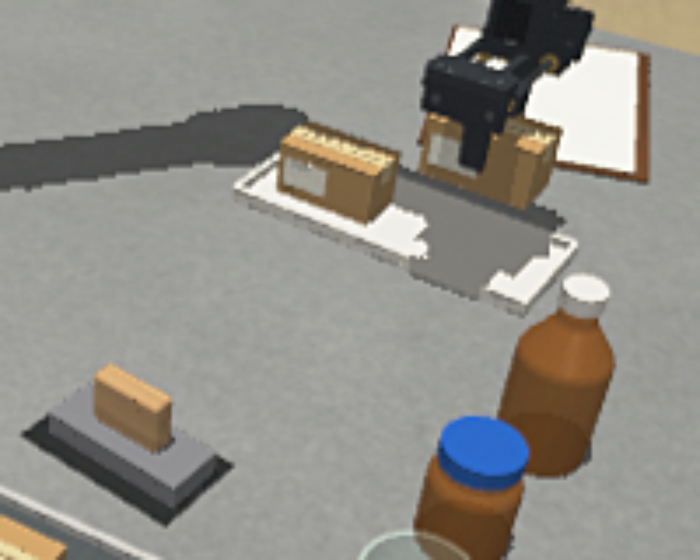

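Call:
{"op": "carry_out", "data": {"commands": [[0, 0, 0.015, 0, 0, 0], [0, -0.001, 0.035, 0, 0, 0], [0, -0.001, 0.055, 0, 0, 0], [0, -0.001, 0.067, 0, 0, 0], [0, -0.001, 0.072, 0, 0, 0], [0, -0.001, 0.0745, 0, 0, 0], [0, -0.001, 0.075, 0, 0, 0], [0, -0.001, 0.075, 0, 0, 0]]}}

```text
clock: 66.25
tool_pos: [0.6081, 0.3796, 0.0305]
eef_rot: [1.0, -0.011, -0.001, 0.001]
contact_force: [-3.7, -1.1, 5.0]
opening: 0.613
```

Call:
{"op": "carry_out", "data": {"commands": [[0, 0, 0, 0, 0, 0], [0, 0, 0, 0, 0, 0], [0, 0, 0, 0, 0, 0], [0, 0, 0, 0, 0, 0], [0, 0, 0, 0, 0, 0], [0, 0, -0.02, 0, 0, 0], [0, 0, -0.06, 0, 0, 0], [0, 0, -0.1, 0, 0, 0], [0, 0.03, -0.14, 0, 0, 0], [0, 0.06, -0.15, 0, 0, 0], [0, 0.09, -0.15, 0, 0, 0], [0, 0.12, -0.15, 0, 0, 0]], "fingers": 25}}

```text
clock: 67.45
tool_pos: [0.6068, 0.259, 0.1825]
eef_rot: [1.0, -0.011, 0.001, -0.0]
contact_force: [0.6, 0.3, 0.4]
opening: 0.904
```

Call:
{"op": "carry_out", "data": {"commands": [[-0.02, 0.04, 0, 0, 0, 0], [-0.04, 0.08, 0, 0, 0, 0], [-0.06, 0.12, 0, 0, 0, 0], [-0.08, 0.16, 0, 0, 0, 0], [-0.1, 0.18, 0, 0, 0, 0], [-0.1, 0.18, 0, 0, 0, 0], [-0.1, 0.18, 0, 0, 0, 0], [-0.1, 0.18, 0, 0, 0, 0]]}}

```text
clock: 68.25
tool_pos: [0.5037, 0.0835, 0.1807]
eef_rot: [1.0, -0.01, 0.001, -0.0]
contact_force: [0.3, -0.1, -0.1]
opening: 0.902
```

```bash
python3 - <<'E'
from h import *
st()
p=r.snapshot('top');boxes(p,.061);save(p,'t33');print('plate z');boxes(p,.081)
cv2.imwrite('pics/t33.png',cv2.resize(p['img'][100:270,60:440],None,fx=2,fy=2,interpolation=cv2.INTER_CUBIC))
p=r.snapshot('scene');save(p,'s33')
E
```

```text
t 68.25 pos [0.5037 0.0835 0.1807] q [ 1.0e+00 -9.8e-03  9.0e-04 -3.0e-04] F [ 0.29 -0.06 -0.09] M [-0.039  0.009 -0.059] op 0.902
box px [101. 155.] A 768 xy [0.6077 0.3732] yaw -0.7 size [np.float64(0.102), np.float64(0.065)]
box px [391. 170.] A 663 xy [ 0.5521 -0.3482] yaw 4.5 size [np.float64(0.059), np.float64(0.107)]
box px [337. 176.] A 641 xy [ 0.5394 -0.2126] yaw 4.8 size [np.float64(0.059), np.float64(0.107)]
box px [275. 368.] A 573 xy [ 0.0829 -0.0175] yaw 88.5 size [np.float64(0.059), np.float64(0.153)]
plate z
box px [101. 155.] A 768 xy [0.6032 0.3668] yaw -0.7 size [np.float64(0.1), np.float64(0.064)]
box px [391. 170.] A 663 xy [ 0.5486 -0.342 ] yaw 4.5 size [np.float64(0.058), np.float64(0.105)]
box px [337. 176.] A 641 xy [ 0.5361 -0.2088] yaw 4.8 size [np.float64(0.058), np.float64(0.105)]
box px [275. 368.] A 573 xy [ 0.0875 -0.0171] yaw 88.5 size [np.float64(0.058), np.float64(0.151)]
```

View pics/t33.png

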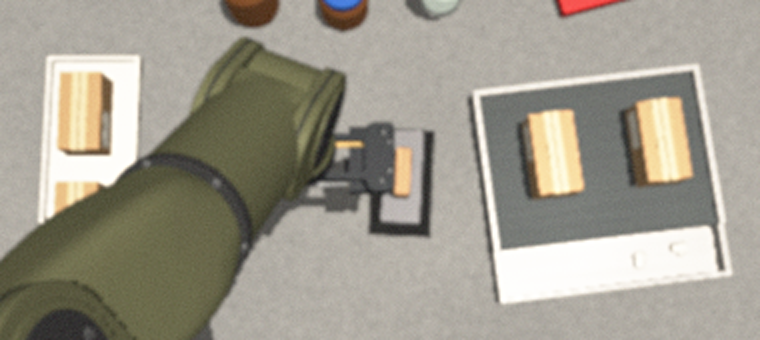

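View pics/s33.png

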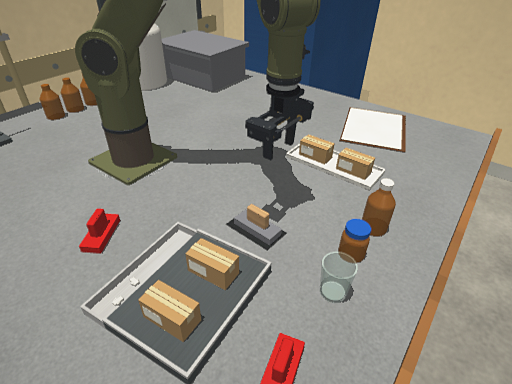

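```bash
python3 - <<'E'
from h import *
s=st();p=r.snapshot('wrist');save(p,'w34');print(np.abs(s['qd']).max());print(r.finish_job())
E
```

```text
t 68.35 pos [0.5033 0.0835 0.1802] q [ 1.0e+00 -9.6e-03  5.0e-04  0.0e+00] F [-0.57 -0.1  -0.2 ] M [ 0.06   0.044 -0.02 ] op 0.906
0.008566709990444343
the job is handed in; nothing more can be done
None
```

The task is done and handed in at about 68 s of the 210 s allowed; the simulator gave no verdict.

- **Chips and scraper:** I wiped both chips present into the trough with the grey scraper. It is back on its mat, standing upright and centred.
- **Weighing:** I lifted one end of each of the four cartons.
  - Near-left (x≈0.44, y≈0.08) was full, about 4.6 N when carried.
  - Near-right (x≈0.44, y≈0.23) was full, about 5.7–6 N.
  - Far-left (x≈0.61, y≈0.08) was empty, about 1.1 N.
  - Far-right (x≈0.59, y≈0.23) was empty, about 0.8 N.
- **Placing:** The full cartons stand on the plate at about (0.009, −0.070) and (0.007, +0.064) m from its centre. Only after that did I carry the empties to the tray, where they stand about 70 mm either side of its centre.
- **Last checks:** The final pictures showed the chips in the trough, all four cartons upright, the bottle, jar and beaker where they were, and the gripper touching nothing.

**Things that went wrong or were unclear:**
- The first end-lift ran into the joint 5 and 6 limits and raised that full carton 12 mm instead of 6.5 mm. The later end-lifts went as planned.
- In the first lift of the far-left carton the tool's tilt masked the weight. A second lift 4 mm higher gave the reading above.
- The near-left carton was knocked about 3 cm towards the scraper before I grasped it. I measured it again and gripped it higher to clear the scraper.
- In the last top view the arm hid part of the tray and scraper, so I judged those from the scene camera.

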